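# Dig out the adapter plate and fit it to the exposure chuck

### The job

The long two-holed adapter plate lies at the bottom of the blue bin, buried under the loose chuck inserts: move all the inserts over to the flat steel tray, then lift the plate out and lower it over the two locating pins of the chuck until it rests flush on the rail. Only then swing the chuck's lock lever fully over away from the robot, and last put the inserts back into the bin, lying flat with their grips up. Leave the notebook, the round wafer case and the mask rack alone.

Things in the scene. Friction and masses are not known exactly. Their poses are not given: they have to be found in the camera images.
- bin: Fixed blue plastic open bin, 250 (its x) x 160 (its y) x 45 mm high, walls and floor 5 mm thick (inside 240 x 150 mm). Origin: centre of the underside, on the bench; it stands on the left or the right of the chuck.
- tray: Fixed flat bare-steel tray, 250 (its x) x 160 (its y) x 14 mm high, walls and floor 4 mm thick, empty at the start. Origin: centre of the underside, on the bench; on the side of the chuck opposite to the bin.
- chuck: Fixed dark steel chuck: foot 250 x 64 x 12 mm, on it a rail 210 (its x) x 36 (its y) mm whose top is 30 mm above the bench; from the rail rise two steel pins of 12 mm diameter, at x = -80 and x = +80 mm, y = 0, 24 mm tall, the last 8 mm tapering to 6 mm. Origin: centre of the underside, on the bench; +x points roughly away from the robot.
- plate: Bare aluminium adapter plate 200 (its x) x 50 (its y) x 10 mm, about 250 g, with two 15 mm through holes at x = -80 and +80 mm, y = 0; the same either way round. Origin: centre of the underside. At the start it lies flat on the bin's floor, roughly along the bin. Fitted, its underside is on the rail's top; being wider than the rail it overhangs 7 mm on each long side.
- insert_long: Chuck insert: dark flat plate 100 (its x) x 44 (its y) x 8 mm, about 160 g, with an upright bare-steel grip amid its top, 8 to 40 mm above the underside: a bar 76 x 16 mm along x. Origin: centre of the underside, z up. At the start it lies flat across the adapter plate in the bin, side by side with the others (grips 48 mm or more apart). May be absent (None).
- insert_short: Chuck insert: dark flat plate 100 (its x) x 44 (its y) x 8 mm, about 160 g, with an upright bare-steel grip amid its top, 8 to 40 mm above the underside: a bar 36 x 16 mm along x. Origin: centre of the underside, z up. At the start it lies flat across the adapter plate in the bin, side by side with the others (grips 48 mm or more apart). May be absent (None).
- insert_round: Chuck insert: dark flat plate 100 (its x) x 44 (its y) x 8 mm, about 160 g, with an upright bare-steel grip amid its top, 8 to 40 mm above the underside: a round knob of 24 mm diameter. Origin: centre of the underside, z up. At the start it lies flat across the adapter plate in the bin, side by side with the others (grips 48 mm or more apart). May be absent (None).
- insert_twin: Chuck insert: dark flat plate 100 (its x) x 44 (its y) x 8 mm, about 160 g, with an upright bare-steel grip amid its top, 8 to 40 mm above the underside: a bridge handle 64 x 16 mm along x, open below 28 mm. Origin: centre of the underside, z up. At the start it lies flat across the adapter plate in the bin, side by side with the others (grips 48 mm or more apart). May be absent (None).
- lock (a joint): Angle of the lock lever, rad: 0 leaning 0.5 rad towards the chuck's -x (unlocked), 1.0 leaning 0.5 rad towards its +x (fully locked). About 1 N at the tip moves it, and it stays where it is left.
- lock_tip (a point): Centre of the lock lever's black ball (26 mm diameter). The lever, 60 mm long, turns about a level axis along the chuck's y, 22 mm above the bench, at x = 85, y = 62 mm in the chuck's frame, on a grey block 70 x 50 x 25 mm; the ball travels along the chuck's x, about 75 mm above the bench at either end and 82 mm in the middle.
- notebook: Bystander: white notebook, 112 x 162 x 16 mm, lying beyond the work. Origin: centre of the underside.
- wafer_case: Bystander: closed white round wafer case, 90 mm diameter, 20 mm high, beyond the chuck. Origin: centre of the underside.
- mask_rack: Bystander: black rack 110 x 90 mm with three upright 76 mm square mask plates, 88 mm high, beyond the work. Origin: centre of the underside.
Not all that is in view belongs to the job. Of the things shaped like the plate, the aluminium one is meant.

How it is judged:
On the way, in this order (a step that is already met when the one before it is completed fails the run):
1. all inserts lie on the tray, the plate is uncovered (x of insert_long in the frame of tray between -0.12 and 0.12 m and y of insert_long in the frame of tray between -0.07 and 0.07 m and z of each of insert_long, insert_short, insert_round, insert_twin in the frame of tray below 0.03 m and angle between each of insert_long, insert_short, insert_round, insert_twin's own z axis and vertical below 0.25 rad and linear speed of each of insert_long, insert_short, insert_round, insert_twin below 0.05 m/s and x of insert_short in the frame of tray between -0.12 and 0.12 m and y of insert_short in the frame of tray between -0.07 and 0.07 m and x of insert_round in the frame of tray between -0.12 and 0.12 m and y of insert_round in the frame of tray between -0.07 and 0.07 m and x of insert_twin in the frame of tray between -0.12 and 0.12 m and y of insert_twin in the frame of tray between -0.07 and 0.07 m), for 0.2 s.
2. the adapter plate is over both pins, flush on the chuck's rail (horizontal distance between plate and chuck below 0.005 m and z of plate in the frame of chuck between 0.025 and 0.033 m and angle between the x axis of plate and the x axis of chuck, either way round below 0.04 rad and angle between plate's own z axis and vertical below 0.03 rad and linear speed of plate below 0.03 m/s), for 0.3 s.
3. the lock lever is swung over (value of joint lock above 0.85 rad), for 0.2 s.
At the end, for the whole second after the job is handed in: Plate centred on the chuck within 5 mm, in line within 0.04 rad, underside within 3 mm of the rail, level within 0.03 rad; lever beyond 0.85 rad; every insert at rest in the bin, underside less than 30 mm above the bin's, tilted less than 0.25 rad, grip up (all of step 2 and value of joint lock above 0.85 rad and x of insert_long in the frame of bin between -0.11 and 0.11 m and y of insert_long in the frame of bin between -0.065 and 0.065 m and z of each of insert_long, insert_short, insert_round, insert_twin in the frame of bin below 0.03 m and angle between each of insert_long, insert_short, insert_round, insert_twin's own z axis and vertical below 0.25 rad and linear speed of each of insert_long, insert_short, insert_round, insert_twin below 0.05 m/s and x of insert_short in the frame of bin between -0.11 and 0.11 m and y of insert_short in the frame of bin between -0.065 and 0.065 m and x of insert_round in the frame of bin between -0.11 and 0.11 m and y of insert_round in the frame of bin between -0.065 and 0.065 m and x of insert_twin in the frame of bin between -0.11 and 0.11 m and y of insert_twin in the frame of bin between -0.065 and 0.065 m); the robot touches nothing.
It fails at once if notebook shoved more than 3 cm (distance of notebook from where it was at the start of the episode above 0.03 m).
It fails at once if wafer case shoved more than 3 cm (distance of wafer_case from where it was at the start of the episode above 0.03 m).
It fails at once if mask rack shoved more than 3 cm (distance of mask_rack from where it was at the start of the episode above 0.03 m).
Of insert_long, insert_short, insert_round, insert_twin only 3 to 4 are there at a start; the rules pass over those that are not, and their reading is None.
At some moment in a run one of insert_long, insert_short, insert_round, insert_twin may be knocked a few centimetres aside while the robot is not near it.
Once in a run the grip may slacken for a moment while it holds something.
It also fails if it takes over 210 s, if anything falls off the work surface, if the arm or the gripper's body presses on something with over 40 N, if the wrist force passes 120 N, or if a joint passes its speed limit or range.

### The arm

A 6-joint arm with a two-finger parallel gripper is mounted at the origin on the work surface. World frame = base frame: x ahead of the robot, y to its left, z up, the work surface at z = 0. Lengths are in m, angles in rad, forces in N, time in s.
With the tool pointing down it reaches from about 0.35 to 0.775 m from the base axis. Payload 5.5 kg.
Tool frame: the origin (TCP) lies midway between the tips of the shut fingers; the grasp point (between the pads) lies 19 mm behind it; x points along the fingers, y is the direction in which the jaws open and shut, and the axes are right-handed (so a half turn about x gives the same grasp; the last joint's range is limited). The gripper opens to 85 mm and grips with 20 to 120 N. Pads are 22 mm wide; open, the fingers measure 114 mm over their backs; the gripper's body (76 mm by 85 mm) begins 54 mm behind the grasp point. The pads swing forward as they close: fully open they stand 13 mm farther back than shut.
Start: joints at [-1.363, 0.313, 0.046, 1.304, 0, 1.431], TCP at [0.196, -0.541, 0.194] pointing down, gripper open.
Joint ranges: [-2.76, 2.76], [-0.86, 1.69], [-1.03, 1.26], [-2.2, 2.34], [-1.47, 1.5], [-3.14, 3.14]. Speed limits (rad/s): [2.57, 2.57, 3.14, 3.14, 3.14, 3.14].

### API

Orientations are given as a unit quaternion [w, x, y, z].
In Python, from workcell import env, optics, order, models gives the robot as it stands. The module is installed in compiled form; this text tells all that it offers.
- The arm moves only by the tool servo_tool, never from a script. Its argument "moves" is a list of rows, each a list of 5 numbers: the shift along the tool's x, y, z in cm, then the turn about the tool's x in rad, then the closure, from -1 (fully open) to 1 (shut). A call has exactly 10 rows; each row shifts and turns the commanded pose from where the row before left it, along the tool's axes as they then stand; what a row does not reach is not made up. A row lasts 1/8 s, in which the tool goes at most 62.5 mm and 10.7 degrees, less where a joint would pass 70% of its speed; a pose out of reach is approached as far as the arm can. A call is refused whole if a number of a shift passes 6.25 or a number of a turn 0.188, either way. A call with a gripper value outside its range is refused whole. The fingers move at their own pace and stop on an object; "grip_force" is the grip in N (left out, the last holds). Time passes only in rows, so rows that do not move let the fingers close, or fill a call up. It gives the time, the measured TCP pose, the force and the opening at its end, in the units of the state.
- env.get_state(): the state, without advancing time (a new reading comes with each control period).
- optics.read_camera(name): name is "scene" or "top" or "wrist"; returns a dict with "pixels" (384x512x3 uint8, blue, green, red), "vertical_fov" (degrees; the focal length in pixels is half the picture's height over the tangent of half this angle, whatever the lens; pixels are square), "cx", "cy" (the principal point, pixels), "k1" (the pictures are not rectified: a ray, as slopes to the right and down, at radius r is drawn at 1 + k1 r^2 times it, then the intrinsics apply), "extrinsics" (4x4, takes a point from world to camera coordinates). Camera axes: x right, y up, looking along -z (the intrinsics and any distortion apply to the point x, -y, -z); pixel columns grow to the right and rows downward; lengths in m; the calibration is good to about 2 mm. A picture is of the moment at which its call begins. There is no depth.
- order.hand_in(): hands the job in, once; it reports no verdict.
Trained networks look in a picture, given as the dict that the camera call returned (one of the last four; its "shot" number tells which), for a name from the list of things; names that differ only in an ending like _2 or _b are one class to them, and where a whole thing is asked for, a point or a joint stands for the part that bears it (a point fixed in the world has none). Each returns a list of dicts, best first, with "conf" (0 to 1); they miss things now and then, are a little off and sometimes report something else, mostly with a low value. They report only what shows in the picture. A call takes as long as a camera call. They do not tell look-alikes from the thing itself.
- models.outline_of(name, picture): "pixels" (384x512 bool, what is visible of it) and "location" ([column, row] in pixels, amid what is visible of it).
- models.pinpoint(name, picture): "location" ([column, row] in pixels: a listed point, or the origin of a listed thing).
The state is a dict: "clock": time; "joint_pos": joint angles; "qvel": joint speeds; "tau": joint torques, N m; "tcp_pos": TCP position; "orientation": TCP orientation; "wrist_force": force on the tool from outside, world axes, zero at the start; "ft_torque": the same for the moment, N m; "finger_gap": finger opening in m.
Only numpy, scipy, OpenCV 4.12 (cv2) and the standard library are available. Lean on these libraries where they do the work, as an engineer would, in place of code of your own. Each camera call takes 0.05 s, during which the arm holds its last target.

## Working session

There is one attempt and no reset: what is moved stays moved. The work goes in short steps, Python scripts to look and compute and a tool call to move; the robot and the scene stay as the last step left them, time stands still between calls to the robot, and variables do not carry over. Pictures are saved under pics/ and viewed, and the job is handed in when it is done.

Besides the shell and the picture viewer there is one more tool, called after "Emit:" as name(argument=value, ...), one argument or row to a line, values as JSON. servo_tool: Moves the arm, as the interface text tells. Its arguments: {"type":"object","properties":{"moves":{"type":"array"},"grip_force":{"type":"number"}},"required":["moves"]}

```bash
mkdir -p pics; python3 - <<'E'
from workcell import env, optics
import cv2, numpy as np
print(env.get_state())
for n in ["scene","top","wrist"]:
    p=optics.read_camera(n); cv2.imwrite(f"pics/a_{n}.png",p["pixels"])
    print(n,{k:v for k,v in p.items() if k!="pixels"})
E
```

```text
{'clock': 0.0, 'joint_pos': array([-1.36256322e+00,  3.13998961e-01,  4.49596820e-02,  1.30362720e+00,
       -2.88710713e-06,  1.43120203e+00]), 'qvel': array([-0.00118727, -0.00078176, -0.00071987,  0.00052563,  0.00206276,
       -0.00116807]), 'tau': array([-3.92864576e-04, -4.80628610e+01,  2.98532850e+01,  1.94053422e-02,
       -1.68742554e-04,  4.24206888e-06]), 'tcp_pos': array([ 0.19585975, -0.53997434,  0.19300189]), 'orientation': array([-0.12169575, -0.69641613, -0.1230173 ,  0.69646354]), 'wrist_force': array([ 0.84738868,  0.57973726, -0.21263349]), 'ft_torque': array([-0.01540507, -0.03215571,  0.05916404]), 'finger_gap': 0.08509547077892522}
scene {'vertical_fov': 52.374088817314544, 'cx': 267.09825234818607, 'cy': 194.0614601185388, 'k1': -0.11226699673340684, 'extrinsics': array([[-0.3043975 ,  0.95235778, -0.01888984,  0.26908331],
       [-0.74497142, -0.2256599 ,  0.62777001,  0.35630264],
       [ 0.59359897,  0.20516401,  0.77816964, -1.59061634],
       [ 0.        ,  0.        ,  0.        ,  1.        ]]), 'shot': 1}
top {'vertical_fov': 45.17167510873281, 'cx': 252.7261324030106, 'cy': 185.54743830256007, 'k1': -0.0015747103213787108, 'extrinsics': array([[-0.01174822, -0.99990455,  0.00727052, -0.10988856],
       [ 0.99665899, -0.01112174,  0.08091459, -0.55046998],
       [-0.08082601,  0.00819683,  0.99669452, -1.29972287],
       [ 0.        ,  0.        ,  0.        ,  1.        ]]), 'shot': 2}
wrist {'vertical_fov': 58.96949219463826, 'cx': 264.1635450612187, 'cy': 192.17809225560816, 'k1': -0.005612455702936631, 'extrinsics': array([[ 3.41743364e-01, -9.39793104e-01, -6.29293748e-04,
        -5.74459662e-01],
       [ 8.90361045e-01,  3.23982210e-01, -3.19832357e-01,
         4.15148971e-02],
       [ 3.00780124e-01,  1.08740287e-01,  9.47473940e-01,
        -3.80016212e-01],
       [ 0.00000000e+00,  0.00000000e+00,  0.00000000e+00,
         1.00000000e+00]]), 'shot': 3}
```

View pics/a_top.png

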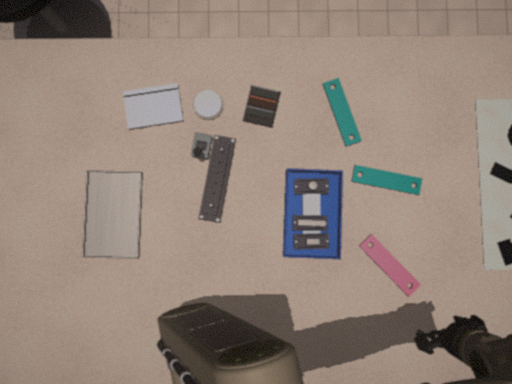

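View pics/a_scene.png

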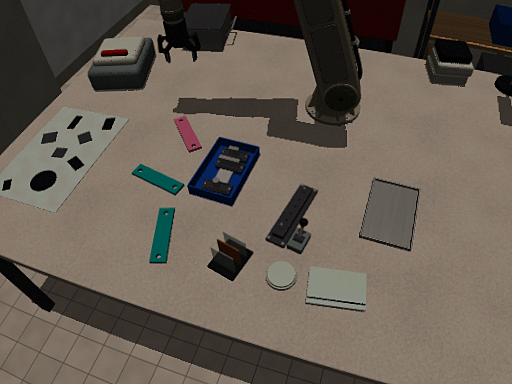

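View pics/a_wrist.png

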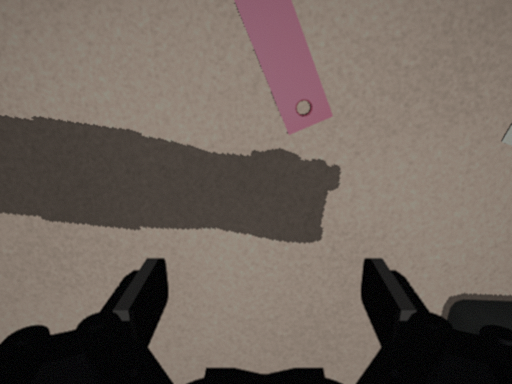

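The top view shows:
- Blue bin at (313,214), tray at (113,214), chuck at (217,179), lever at (200,150).
- Three inserts in the bin, at (312,186), (310,222) and (312,241).
- The aluminium plate under them at (312,204). The teal and pink plates outside are decoys.

Next I'll measure positions.

```bash
cat > h.py <<'E'
from workcell import env, optics, models
import cv2, numpy as np
def intr(p):
    H=p["pixels"].shape[0]; f=H/2/np.tan(np.radians(p["vertical_fov"])/2)
    return np.array([[f,0,p["cx"]],[0,f,p["cy"]],[0,0,1.]]),np.array([p["k1"],0,0,0.])
def ray(p,px):
    K,d=intr(p); u=cv2.undistortPoints(np.array(px,float).reshape(-1,1,2),K,d).reshape(-1,2)
    E=p["extrinsics"]; R,t=E[:3,:3],E[:3,3]
    D=np.c_[u[:,0],-u[:,1],-np.ones(len(u))]@R   # R^T d
    return -R.T@t, D
def w(p,px,z):
    c,D=ray(p,px); return c+D*((z-c[2])/D[:,2])[:,None]
def proj(p,X):
    K,d=intr(p); E=p["extrinsics"]; F=np.diag([1,-1,-1.]); R=F@E[:3,:3]; t=F@E[:3,3]
    return cv2.projectPoints(np.array(X,float).reshape(-1,1,3),cv2.Rodrigues(R)[0],t,K,d)[0].reshape(-1,2)
def tri(obs):
    A=np.zeros((3,3));b=np.zeros(3)
    for p,px in obs:
        c,D=ray(p,[px]);d=D[0]/np.linalg.norm(D[0]);M=np.eye(3)-np.outer(d,d);A+=M;b+=M@c
    return np.linalg.solve(A,b)
def shot(n,name=None,crop=None,k=1):
    p=optics.read_camera(n); im=p["pixels"]
    if name:
        i=im if crop is None else im[crop[1]:crop[3],crop[0]:crop[2]]
        cv2.imwrite(f"pics/{name}.png",cv2.resize(i,None,fx=k,fy=k,interpolation=cv2.INTER_CUBIC))
    return p
def rot(q):
    from scipy.spatial.transform import Rotation as Ro
    return Ro.from_quat([q[1],q[2],q[3],q[0]]).as_matrix()
def st():
    s=env.get_state(); R=rot(s["orientation"])
    print("t",round(s["clock"],2),"tcp",s["tcp_pos"].round(4),"F",s["wrist_force"].round(1),"gap",round(s["finger_gap"],4))
    print("toolx",R[:,0].round(3),"y",R[:,1].round(3),"z",R[:,2].round(3),"j6",s["joint_pos"].round(2)); return s,R
def rect(m):
    c=max(cv2.findContours(m.astype(np.uint8),cv2.RETR_EXTERNAL,cv2.CHAIN_APPROX_NONE)[0],key=cv2.contourArea)
    return cv2.boxPoints(cv2.minAreaRect(c))
E
python3 - <<'E'
from h import *
P=shot("top","b_top",(70,60,450,320),2); S=shot("scene","b_scene",(110,110,430,310),2.4)
for n in ["bin","tray","chuck","insert_long","insert_short","insert_round","insert_twin","plate","lock","lock_tip"]:
    for nm,p in (("top",P),("scene",S)):
        o=[(a["location"],round(a["conf"],2),int(a["pixels"].sum())) for a in models.outline_of(n,p)[:2]]
        q=[(np.round(a["location"],1),round(a["conf"],2)) for a in models.pinpoint(n,p)[:2]]
        print(n,nm,o,q)
for n,z in (("bin",.045),("tray",.014)):
    a=models.outline_of(n,P)
    if a:
        r=rect(a[0]["pixels"]); print(n,w(P,r,z)[:,:2].round(4).tolist(), w(P,r,z).mean(0).round(4))
st()
E
```

```text
bin top [([318.7, 212.8], 0.76, 3185)] [(array([307.8, 214.7]), 0.64)]
bin scene [([219.5, 174.1], 0.74, 1925)] [(array([226.6, 173.4]), 0.81)]
tray top [] [(array([114.4, 213.6]), 0.81)]
tray scene [([391.8, 219.4], 0.83, 3175)] [(array([393.3, 213.8]), 0.8), (array([304.2, 223.1]), 0.46)]
chuck top [([215.9, 167.1], 0.88, 2345)] [(array([218.2, 176. ]), 0.58)]
chuck scene [([296.2, 224.1], 0.65, 1812)] [(array([289.2, 216.3]), 0.85)]
insert_long top [([306.4, 223.5], 0.66, 609)] [(array([305.7, 222.9]), 0.79)]
insert_long scene [([230.8, 164.4], 0.64, 346)] [(array([227. , 164.2]), 0.84)]
insert_short top [([318.3, 211.1], 0.71, 2944), ([312.7, 241.8], 0.57, 537)] [(array([313.2, 242.6]), 0.66)]
insert_short scene [([238.2, 152.3], 0.79, 229)] [(array([235. , 152.5]), 0.68)]
insert_round top [([309.8, 186.4], 0.59, 534)] [(array([311.3, 188.1]), 0.64), (array([219.3, 177. ]), 0.26)]
insert_round scene [([220.8, 186.1], 0.72, 330)] [(array([218.7, 186.8]), 0.53)]
insert_twin top [([154.7, 107.0], 0.22, 2173)] []
insert_twin scene [] []
plate top [([341.0, 112.5], 0.97, 1199), ([388.2, 265.9], 0.93, 1255)] [(array([386.4, 180.3]), 0.88), (array([309.4, 212.1]), 0.83)]
plate scene [([188.2, 134.8], 0.95, 439), ([159.3, 177.2], 0.94, 716)] [(array([189.4, 134.3]), 0.97), (array([159.3, 177.1]), 0.92)]Traceback (most recent call last):
  File "<stdin>", line 6, in <module>
ValueError: it knows: bin, chuck, insert_long, insert_round, insert_short, insert_twin, lock_tip, mask_rack, notebook, plate, tray, wafer_case
```

View pics/b_top.png

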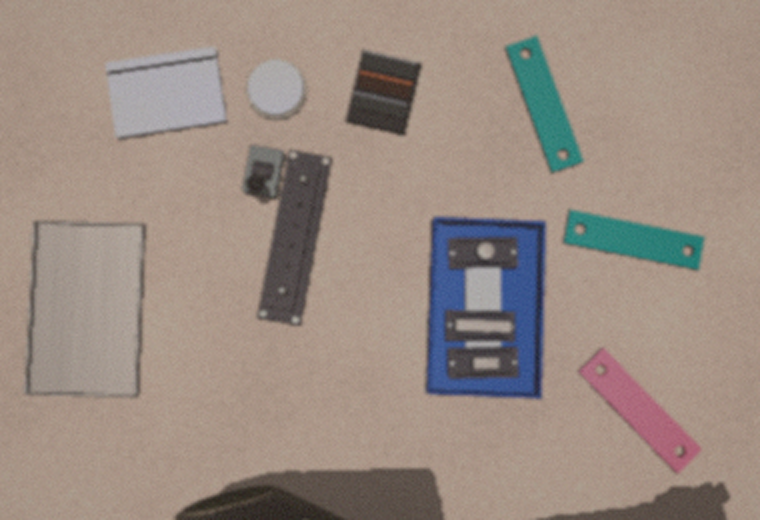

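View pics/b_scene.png

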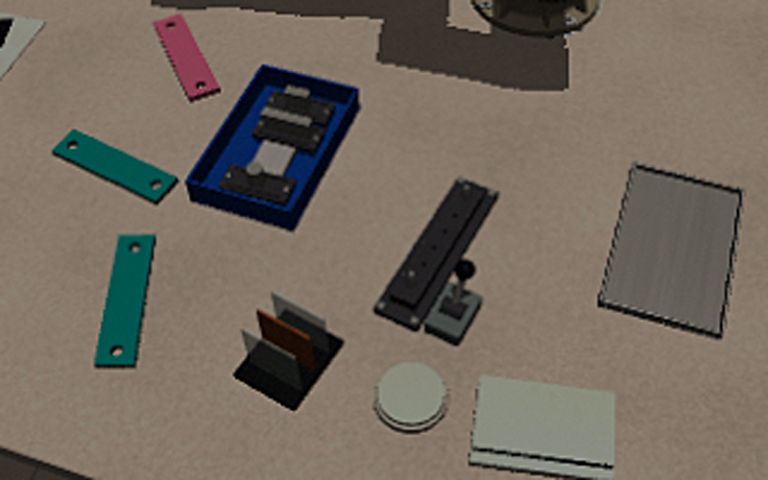

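```bash
python3 - <<'E'
from h import *
P=shot("top"); 
def c(a): return (np.array(a,float)-.5)/2+[70,60]
for n,z,pts in (("bin",.045,[(434,218),(545,222),(541,397),(427,392)]),("tray",.014,[(35,222),(145,224),(138,396),(28,394)]),
 ("chuckfoot",.012,[(288,151),(332,157),(300,325),(258,318)])):
    X=w(P,c(pts),z); L=(X[0]+X[1]-X[2]-X[3])/2
    print(n,X.mean(0).round(4),"len",np.linalg.norm(L[:2]).round(4),"yaw",np.arctan2(L[1],L[0]).round(4), "wid",np.linalg.norm((X[0]+X[3]-X[1]-X[2])/2).round(4))
X=w(P,c([(303,178),(281,290)]),.054); print("pins",X.round(4),X.mean(0).round(4),np.linalg.norm(X[0]-X[1]),np.arctan2(*(X[0]-X[1])[[1,0]]))
print("grips r,l,s",w(P,c([(486,250),(484,326),(486,363)]),.055).round(4).tolist())
for n in ("long","short","round"):
    for a in models.outline_of("insert_"+n,P)[:2]:
        m=a["pixels"]; 
        if m.sum()>1000: continue
        r=rect(m); X=w(P,r,.023); e=[X[1]-X[0],X[2]-X[1]]; e=max(e,key=np.linalg.norm)
        print(n,X.mean(0).round(4),np.arctan2(e[1],e[0]).round(3),[np.linalg.norm(X[1]-X[0]).round(3),np.linalg.norm(X[2]-X[1]).round(3)])
for a in models.pinpoint("lock_tip",P): print(a, w(P,[a["location"]],.075))
st()
E
```

```text
bin [ 0.4681 -0.2846  0.045 ] len 0.2446 yaw -0.0539 wid 0.158
tray [0.4728 0.2848 0.014 ] len 0.2459 yaw -0.0281 wid 0.1573
chuckfoot [ 0.5722 -0.0134  0.012 ] len 0.247 yaw -0.1878 wid 0.0629
pins [[ 0.6515 -0.0286  0.054 ]
 [ 0.4943  0.003   0.054 ]] [ 0.5729 -0.0128  0.054 ] 0.16035878287286562 -0.19841676252367546
grips r,l,s [[0.5469, -0.2839, 0.055], [0.441, -0.2787, 0.055], [0.3899, -0.2804, 0.055]]
long [ 0.4418 -0.2767  0.023 ] -1.582 [np.float64(0.1), np.float64(0.043)]
short [ 0.3894 -0.2784  0.023 ] -1.583 [np.float64(0.094), np.float64(0.04)]
short [0.6522 0.0431 0.023 ] 3.139 [np.float64(0.017), np.float64(0.026)]
round [ 0.5475 -0.2833  0.023 ] -1.582 [np.float64(0.098), np.float64(0.043)]
{'location': [197.1, 148.8], 'conf': 0.63} [[0.64865721 0.03695343 0.075     ]]
t 2.15 tcp [ 0.196  -0.5406  0.1939] F [ 0.3  0.5 -0.5] gap 0.0856
toolx [ 0. -0. -1.] y [ 0.341 -0.94   0.   ] z [-0.94  -0.341  0.   ] j6 [-1.36  0.31  0.05  1.3   0.    1.43]
```

Emit:
servo_tool(
  moves=[
    [0,0,0,-0.173,0],
    [0,0,0,-0.173,0],
    [0,0,0,-0.173,0],
    [0,0,0,-0.173,0],
    [0,0,0,-0.173,0],
    [0,0,0,-0.173,0],
    [0,0,0,-0.173,0],
    [0,3.2,-4.3,0,0],
    [0,3.2,-4.3,0,0],
    [0,3.2,-4.3,0,0],
  ],
  grip_force=60,
)

```text
clock: 3.4
tcp_pos: [0.2942, -0.4117, 0.1939]
orientation: [-0.497, -0.503, -0.497, 0.503]
wrist_force: [0.4, 0.3, 0.9]
finger_gap: 0.043
```

Emit:
servo_tool(
  moves=[
    [0,3.2,-4.3,0,0],
    [0,3.2,-4.3,0,0],
    [0,3.2,-4.3,0,0],
    [2,0,0,0,0],
    [2,0,0,0,0],
    [2,0,0,0,0],
    [2,0,0,0,0],
    [0,0,0,0,0],
    [0,0,0,0,0],
    [0,0,0,0,0],
  ],
)

```text
clock: 4.65
tcp_pos: [0.3916, -0.2856, 0.1149]
orientation: [-0.498, -0.503, -0.496, 0.503]
wrist_force: [-0.3, 0.1, -0.5]
finger_gap: 0.0432
```

```bash
python3 - <<'E'
from h import *
s,R=st()
p=shot("wrist","c_wrist")
print(proj(p,[[.3895,-.2795,.055],[.441,-.277,.055]]))
E
```

```text
t 4.65 tcp [ 0.3916 -0.2856  0.1149] F [-0.3  0.1 -0.5] gap 0.0432
toolx [ 0.001 -0.001 -1.   ] y [ 1.    -0.012  0.001] z [-0.012 -1.     0.001] j6 [-0.8   0.18 -0.33  1.06 -0.    0.79]
[[260.53274402 186.18524333]
 [330.20143248 182.18946026]]
```

View pics/c_wrist.png

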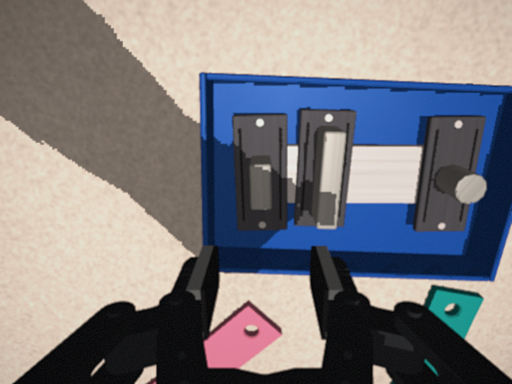

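Wrist view: the short grip is centred at (261,187), and the projected position is (260.5,186), so they agree. The gripper can descend.

Emit:
servo_tool(
  moves=[
    [1,-0.2,-0.6,0,0],
    [2,0,0,0,0],
    [2,0,0,0,0],
    [2,0,0,0,0],
    [1.6,0,0,0,0],
    [0,0,0,0,0],
    [0,0,0,0,1],
    [0,0,0,0,1],
    [0,0,0,0,1],
    [0,0,0,0,1],
  ],
)

```text
clock: 5.95
tcp_pos: [0.3893, -0.2791, 0.0282]
orientation: [-0.497, -0.503, -0.497, 0.503]
wrist_force: [0.0, 0.5, -0.1]
finger_gap: 0.0
```

The gap reads 0, so the grasp missed. I'll look before moving.

```bash
python3 - <<'E'
from h import *
s,R=st()
p=shot("wrist","d_wrist"); P=shot("top","d_top",(270,150,370,270),5); S=shot("scene","d_scene",(150,110,330,230),4)
E
```

```text
t 5.95 tcp [ 0.3893 -0.2791  0.0282] F [ 0.   0.5 -0.1] gap 0.0
toolx [ 0.    -0.001 -1.   ] y [ 1.    -0.012  0.   ] z [-0.012 -1.     0.001] j6 [-0.79  0.25 -0.47  0.85 -0.    0.79]
```

View pics/d_wrist.png

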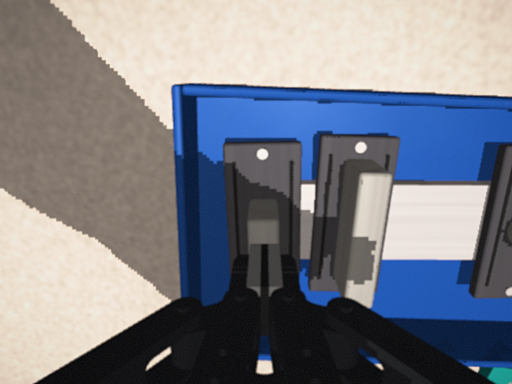

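View pics/d_scene.png

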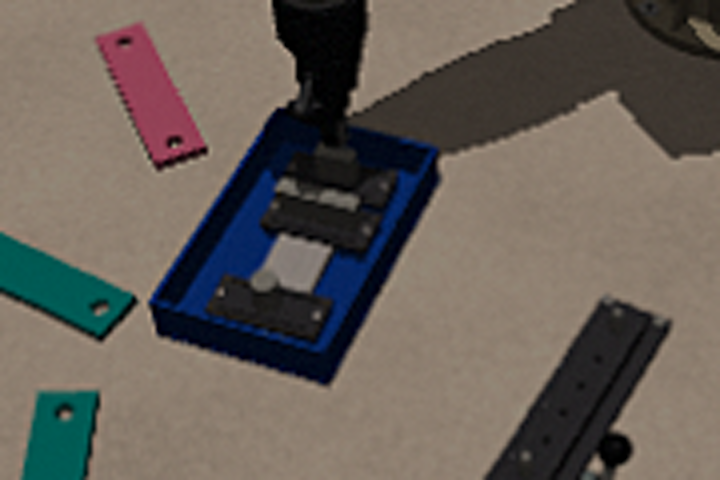

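```bash
python3 - <<'E'
from h import *
s,R=st()
p=shot("wrist"); S=shot("scene");im=p["pixels"].copy()
def box(im,p,cx,cy,l,wd,z0,z1,k,off):
    for z in (z0,z1):
        q=proj(p,[[cx+a*wd/2,cy+b*l/2,z] for a,b in((1,1),(1,-1),(-1,-1),(-1,1))])
        cv2.polylines(im,[np.int32((q-off)*k)],1,(0,255,0) if z==z1 else (0,255,255),1)
off=np.array([180,120]);c=cv2.resize(im[120:320,180:440],None,fx=3,fy=3)
box(c,p,.3895,-.2795,.036,.016,.023,.055,3,off)
q=proj(p,[s["tcp_pos"]]);print(q);cv2.circle(c,tuple(np.int32((q[0]-off)*3)),4,(0,0,255),-1)
cv2.imwrite("pics/e_w.png",c)
off=np.array([200,130]);c=cv2.resize(S["pixels"][130:190,200:270],None,fx=10,fy=10)
box(c,S,.3895,-.2795,.036,.016,.023,.055,10,off);box(c,S,.3895,-.2795,.1,.044,.015,.023,10,off)
q=proj(S,[s["tcp_pos"]]);cv2.circle(c,tuple(np.int32((q[0]-off)*10)),4,(0,0,255),-1)
cv2.imwrite("pics/e_s.png",c)
E
```

```text
t 6.1 tcp [ 0.3892 -0.279   0.028 ] F [-0.6 -0.   0.3] gap -0.0003
toolx [ 0. -0. -1.] y [ 1.    -0.012  0.   ] z [-0.012 -1.     0.   ] j6 [-0.79  0.25 -0.47  0.85 -0.    0.79]
[[263.46933252 227.68117086]]
```

View pics/e_w.png

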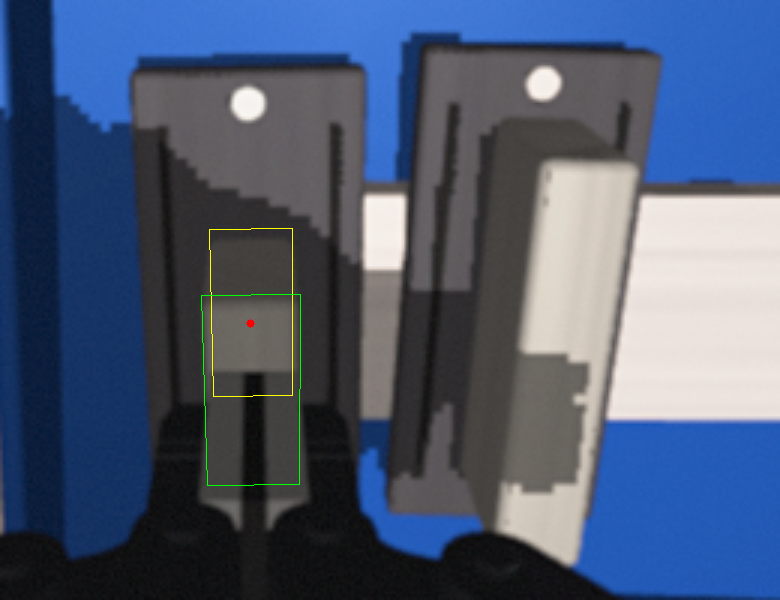

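View pics/e_s.png

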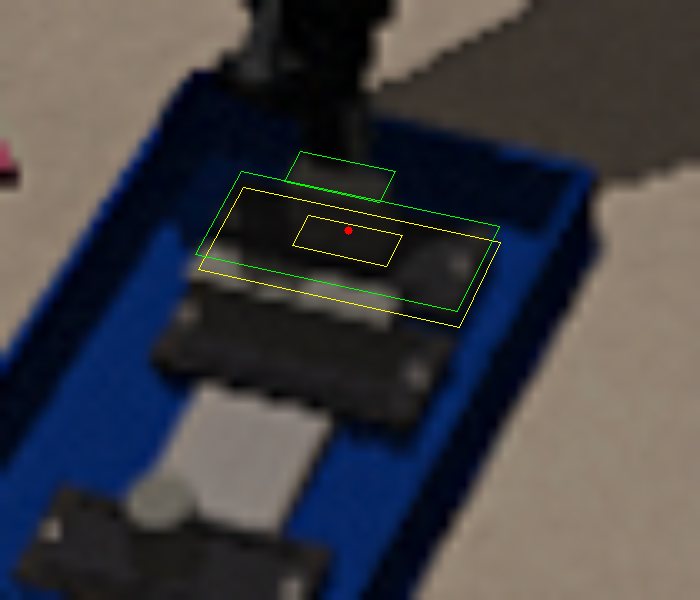

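The fingers look as if they straddle the grip, yet the gap reads 0. A small lift will settle it.

Emit:
servo_tool(
  moves=[
    [-0.5,0,0,0,1],
    [-0.5,0,0,0,1],
    [-1,0,0,0,1],
    [-1,0,0,0,1],
    [-1,0,0,0,1],
    [-1,0,0,0,1],
    [-1,0,0,0,1],
    [0,0,0,0,1],
    [0,0,0,0,1],
    [0,0,0,0,1],
  ],
)

```text
clock: 7.45
tcp_pos: [0.3888, -0.2786, 0.0875]
orientation: [-0.497, -0.503, -0.497, 0.503]
wrist_force: [1.3, -0.2, -0.4]
finger_gap: -0.0001
```

```bash
python3 - <<'E'
from h import *
s,R=st()
p=shot("wrist","f_wrist",(130,100,450,384),2.2)
print(np.linalg.inv(p["extrinsics"])[:3,3], proj(p,[s["tcp_pos"]]))
E
```

```text
t 7.45 tcp [ 0.3888 -0.2786  0.0875] F [ 1.3 -0.2 -0.4] gap -0.0001
toolx [-0.001  0.001 -1.   ] y [ 1.    -0.012 -0.001] z [-0.012 -1.    -0.001] j6 [-0.79  0.19 -0.39  0.99 -0.    0.79]
[ 0.39018123 -0.1960526   0.26734976] [[263.47602587 227.6744577 ]]
```

View pics/f_wrist.png

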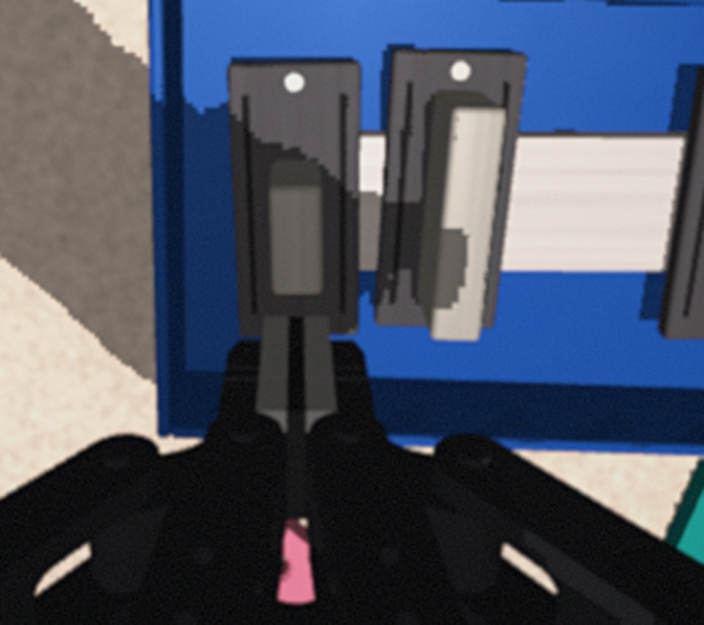

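```bash
python3 - <<'E'
from h import *
s,R=st()
p=shot("wrist"); S=shot("scene"); T=shot("top")
t=s["tcp_pos"]
for dz in (0,.01,.02,.03,.04): print(dz,proj(p,[t+[0,.011,dz],t+[0,-.011,dz],t+[0,0,dz]]).round(0).tolist())
for n,P,(x0,y0,x1,y1),k in (("s",S,(200,80,290,190),7),("t",T,(270,170,370,290),6)):
    c=cv2.resize(P["pixels"][y0:y1,x0:x1],None,fx=k,fy=k,interpolation=cv2.INTER_CUBIC)
    for X,col in ((t,(0,0,255)),(t+[0,0,.02],(0,255,255)),(t+[0,0,.04],(0,255,0))):
        q=proj(P,[X])[0]; cv2.circle(c,tuple(np.int32((q-[x0,y0])*k)),3,col,-1)
    cv2.imwrite(f"pics/g_{n}.png",c)
E
```

```text
t 7.5 tcp [ 0.3889 -0.2786  0.0875] F [ 0.  -0.2  0. ] gap -0.0006
toolx [-0.001  0.001 -1.   ] y [ 1.    -0.012 -0.001] z [-0.012 -1.    -0.001] j6 [-0.79  0.19 -0.39  0.99 -0.    0.79]
0 [[263.0, 210.0], [264.0, 245.0], [263.0, 228.0]]
0.01 [[263.0, 217.0], [264.0, 253.0], [263.0, 235.0]]
0.02 [[263.0, 224.0], [264.0, 262.0], [263.0, 244.0]]
0.03 [[263.0, 233.0], [264.0, 272.0], [263.0, 253.0]]
0.04 [[263.0, 242.0], [264.0, 284.0], [263.0, 263.0]]
```

View pics/g_s.png

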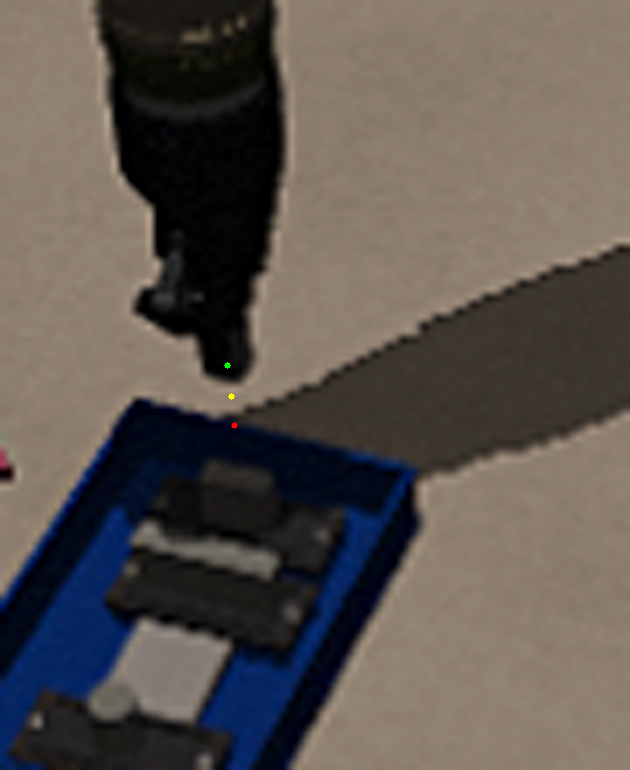

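View pics/g_t.png

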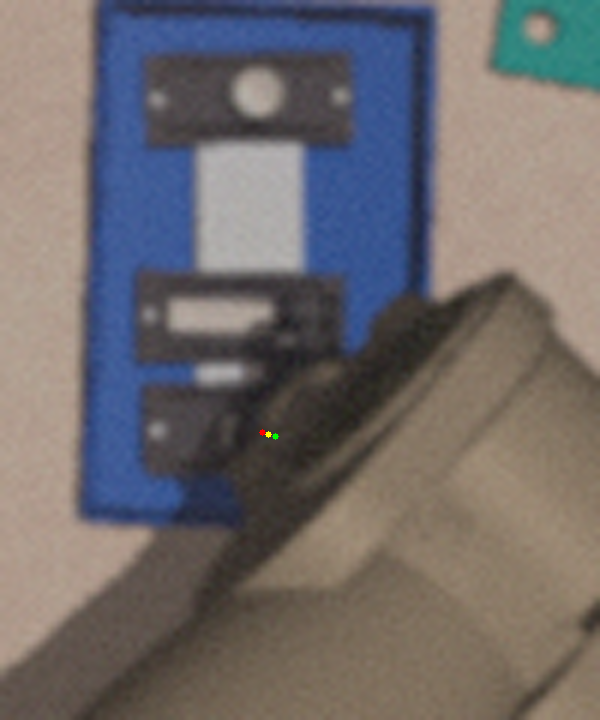

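Both the wrist and scene views put the real fingertips about 35 mm above the reported TCP. The first close therefore went over the top of the grip, and I'll descend that much further.

Emit:
servo_tool(
  moves=[
    [1,0,0,0,0],
    [1,0,0,0,0],
    [1.5,0,0,0,0],
    [1.5,0,0,0,0],
    [1.5,0,0,0,0],
    [1,0,0,0,0],
    [0.75,0,0,0,0],
    [0.5,0,0,0,0],
    [0.5,0,0,0,0],
    [0,0,0,0,0],
  ],
)

```text
clock: 8.9
tcp_pos: [0.389, -0.2788, -0.0048]
orientation: [-0.497, -0.503, -0.497, 0.503]
wrist_force: [0.3, -0.3, 0.1]
finger_gap: 0.0428
```

```bash
python3 - <<'E'
from h import *
s,R=st()
p=shot("wrist","h_w",(150,100,400,384),2); S=shot("scene","h_s",(190,100,280,190),6)
E
```

```text
t 8.9 tcp [ 0.389  -0.2788 -0.0048] F [ 0.3 -0.3  0.1] gap 0.0428
toolx [-0.  0. -1.] y [ 1.    -0.012 -0.   ] z [-0.012 -1.    -0.   ] j6 [-0.79  0.29 -0.52  0.77 -0.    0.79]
```

View pics/h_w.png

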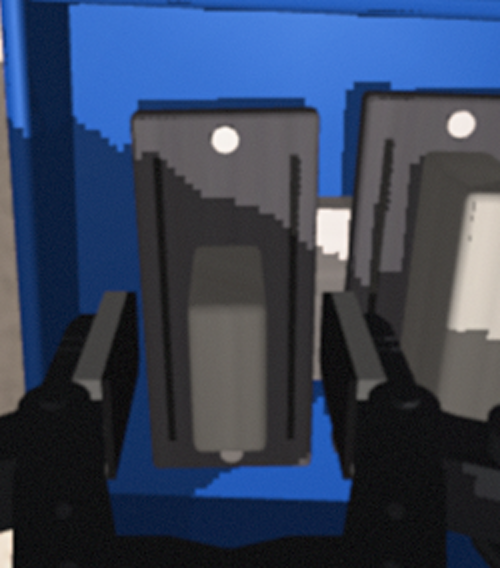

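View pics/h_s.png

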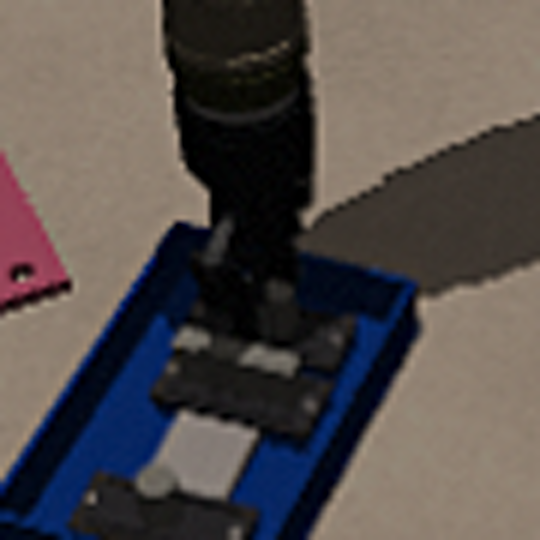

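The fingers now straddle the grip, and the pads clear both the neighbouring insert and the wall. Closing and lifting.

Emit:
servo_tool(
  moves=[
    [0,0,0,0,1],
    [0,0,0,0,1],
    [0,0,0,0,1],
    [0,0,0,0,1],
    [-1,0,0,0,1],
    [-1,0,0,0,1],
    [-2,0,0,0,1],
    [-2,0,0,0,1],
    [-2,0,0,0,1],
    [0,0,0,0,1],
  ],
)

```text
clock: 10.25
tcp_pos: [0.3902, -0.28, 0.0771]
orientation: [-0.498, -0.503, -0.496, 0.503]
wrist_force: [-0.4, 0.4, -2.6]
finger_gap: 0.0147
```

```bash
python3 - <<'E'
from h import *
s,R=st()
p=shot("wrist","i_w",(100,60,420,384),1.8); S=shot("scene","i_s",(190,80,280,190),6)
E
```

```text
t 10.25 tcp [ 0.3902 -0.28    0.0771] F [-0.4  0.4 -2.6] gap 0.0147
toolx [ 0.003 -0.003 -1.   ] y [ 1.    -0.012  0.003] z [-0.012 -1.     0.003] j6 [-0.79  0.2  -0.4   0.96 -0.    0.79]
```

View pics/i_w.png

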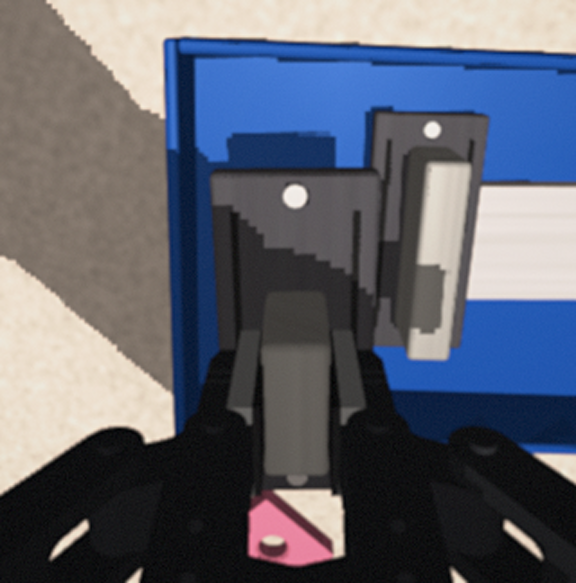

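View pics/i_s.png

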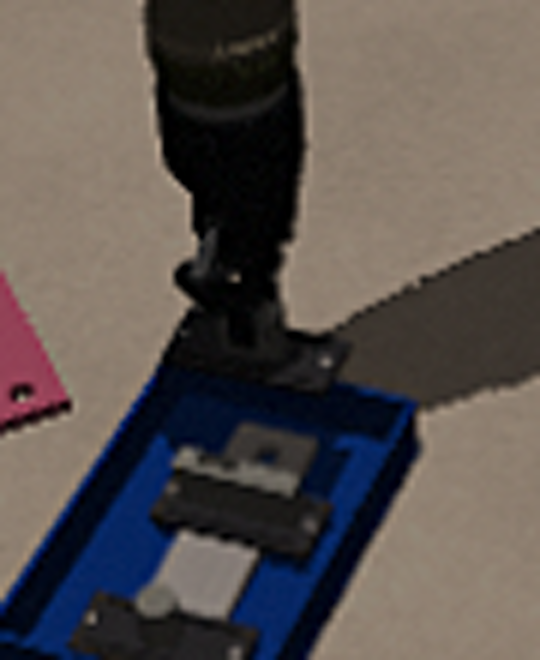

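Held: gap 14.7 mm and about -2.6 N on the wrist. Carrying it to the near end of the tray.

Emit:
servo_tool(
  moves=[
    [-2,0,0,0,1],
    [-1,0,-5.2,0,1],
    [0,0.1,-5.8,0,1],
    [0,0.1,-5.8,0,1],
    [0,0.1,-5.8,0,1],
    [0,0.1,-5.8,0,1],
    [0,0.1,-5.8,0,1],
    [0,0.1,-5.8,0,1],
    [0,0,-5.8,0,1],
    [0,0,-5.8,0,1],
  ],
)

```text
clock: 11.6
tcp_pos: [0.4004, 0.2387, 0.1043]
orientation: [-0.497, -0.502, -0.497, 0.503]
wrist_force: [1.5, -0.7, -2.8]
finger_gap: 0.0149
```

Emit:
servo_tool(
  moves=[
    [0,0,-5.1,0,1],
    [0,0,0,0,1],
    [3,0,0,0,1],
    [3,0,0,0,1],
    [2,0,0,0,1],
    [1,0,0,0,1],
    [1,0,0,0,1],
    [0,0,0,0,1],
    [0,0,0,0,1],
    [0,0,0,0,1],
  ],
)

```text
clock: 12.85
tcp_pos: [0.4025, 0.2883, 0.006]
orientation: [0.497, 0.503, 0.497, -0.503]
wrist_force: [0.4, 0.4, -2.6]
finger_gap: 0.0149
```

Emit:
servo_tool(
  moves=[
    [1,0,0,0,1],
    [0.6,0,0,0,1],
    [0.4,0,0,0,1],
    [0,0,0,0,1],
    [0,0,0,0,0],
    [0,0,0,0,0],
    [0,0,0,0,0],
    [-1,0,0,0,0],
    [-3,0,0,0,0],
    [-4,0,0,0,0],
  ],
)

```text
clock: 14.1
tcp_pos: [0.4012, 0.2876, 0.0661]
orientation: [-0.497, -0.502, -0.497, 0.504]
wrist_force: [1.2, 0.5, 0.1]
finger_gap: 0.0426
```

```bash
python3 - <<'E'
from h import *
s,R=st()
P=shot("top","j_t",(70,150,370,270),2.6)
for n in ("long","short","round"):
    for a in models.outline_of("insert_"+n,P)[:1]:
        r=rect(a["pixels"]); z=.012 if n=="short" else .023
        X=w(P,r,z); e=max([X[1]-X[0],X[2]-X[1]],key=np.linalg.norm)
        print(n,X.mean(0).round(4),np.arctan2(e[1],e[0]).round(3),a["pixels"].sum())
E
```

```text
t 14.1 tcp [0.4012 0.2876 0.0661] F [1.2 0.5 0.1] gap 0.0426
toolx [-0.002 -0.001 -1.   ] y [ 1.    -0.012 -0.002] z [-0.012 -1.     0.001] j6 [ 0.46  0.24 -0.38  0.95 -0.    2.04]
long [ 0.4404 -0.2766  0.023 ] -1.582 554
short [0.4042 0.2788 0.012 ] -1.583 497
round [ 0.546  -0.2832  0.023 ] -1.582 550
```

View pics/j_t.png

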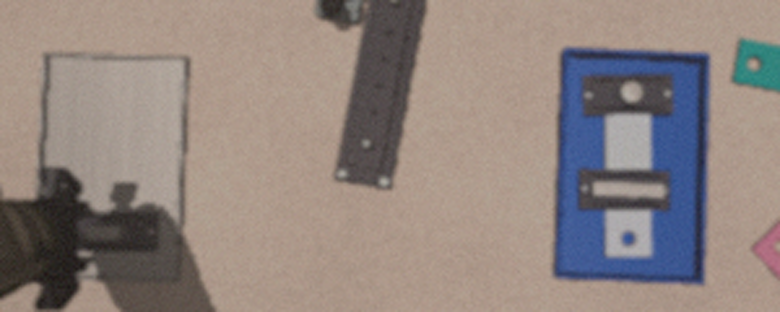

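The short insert is on the tray. Next is the long one at (0.441,-0.277).

Emit:
servo_tool(
  moves=[
    [-3,0,0,0,0],
    [0,0.5,5.8,0,0],
    [0,0.5,5.8,0,0],
    [0,0.5,5.8,0,0],
    [0,0.5,5.8,0,0],
    [0,0.5,5.8,0,0],
    [0,0.5,5.8,0,0],
    [0,0.5,5.8,0,0],
    [0,0.5,5.8,0,0],
    [0,0.5,5.8,0,0],
  ],
)

```text
clock: 15.55
tcp_pos: [0.4397, -0.236, 0.0942]
orientation: [-0.496, -0.503, -0.498, 0.503]
wrist_force: [0.5, 0.3, 0.1]
finger_gap: 0.0429
```

Emit:
servo_tool(
  moves=[
    [0,0.2,4.2,0,0],
    [2,0,0,0,0],
    [3,0,0,0,0],
    [0,0,0,0,0],
    [0,0,0,0,0],
    [0,0,0,0,0],
    [0,0,0,0,0],
    [0,0,0,0,0],
    [0,0,0,0,0],
    [0,0,0,0,0],
  ],
)

```text
clock: 16.8
tcp_pos: [0.4422, -0.2766, 0.0455]
orientation: [-0.497, -0.503, -0.497, 0.503]
wrist_force: [0.3, 0.4, -0.3]
finger_gap: 0.0426
```

```bash
python3 - <<'E'
from h import *
s,R=st()
p=shot("wrist","k_w")
print(proj(p,[[.441,-.277,.055],[.547,-.2835,.055]]))
E
```

```text
t 16.8 tcp [ 0.4422 -0.2766  0.0455] F [ 0.3  0.4 -0.3] gap 0.0426
toolx [ 0. -0. -1.] y [ 1.    -0.012  0.   ] z [-0.012 -1.     0.   ] j6 [-0.71  0.31 -0.35  0.92 -0.    0.87]
[[261.32348956 235.63860269]
 [450.79171014 244.14404498]]
```

View pics/k_w.png

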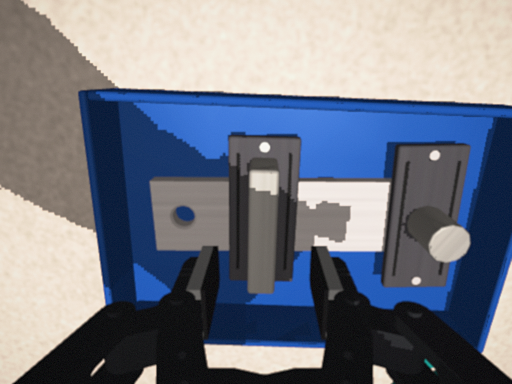

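Wrist view: the long grip is centred at (262,230) between the fingers.

Emit:
servo_tool(
  moves=[
    [1.5,0,0,0,0],
    [1.5,0,0,0,0],
    [1,0,0,0,0],
    [1,0,0,0,0],
    [0,0,0,0,0],
    [0,0,0,0,1],
    [0,0,0,0,1],
    [0,0,0,0,1],
    [0,0,0,0,1],
    [0,0,0,0,1],
  ],
)

```text
clock: 18.1
tcp_pos: [0.4427, -0.277, -0.004]
orientation: [0.497, 0.503, 0.497, -0.503]
wrist_force: [-0.7, -0.2, 5.6]
finger_gap: 0.0148
```

Emit:
servo_tool(
  moves=[
    [-1,0,0,0,1],
    [-2,0,0,0,1],
    [-4,0,0,0,1],
    [-4,0,0,0,1],
    [0,0.2,-5.6,0,1],
    [0,0.2,-5.6,0,1],
    [0,0.2,-5.6,0,1],
    [0,0.2,-5.6,0,1],
    [0,0.2,-5.6,0,1],
    [0,0.2,-5.6,0,1],
  ],
)

```text
clock: 19.35
tcp_pos: [0.4577, 0.0611, 0.1056]
orientation: [-0.497, -0.503, -0.497, 0.503]
wrist_force: [1.2, -0.3, -1.0]
finger_gap: 0.015
```

Emit:
servo_tool(
  moves=[
    [0,0.3,-5.6,0,1],
    [0,0.3,-5.6,0,1],
    [0,0.3,-5.6,0,1],
    [0,0.3,-5.6,0,1],
    [2,0,0,0,1],
    [3,0,0,0,1],
    [3,0,0,0,1],
    [1,0,0,0,1],
    [0,0,0,0,1],
    [0,0,0,0,1],
  ],
)

```text
clock: 20.6
tcp_pos: [0.4739, 0.2834, 0.0166]
orientation: [0.497, 0.504, 0.497, -0.502]
wrist_force: [-0.4, 0.1, -2.4]
finger_gap: 0.0147
```

Emit:
servo_tool(
  moves=[
    [1,0,0,0,1],
    [1,0,0,0,1],
    [0.6,0,0,0,1],
    [0.4,0,0,0,1],
    [0,0,0,0,1],
    [0,0,0,0,0],
    [0,0,0,0,0],
    [0,0,0,0,0],
    [-2,0,0,0,0],
    [-4,0,0,0,0],
  ],
)

```text
clock: 21.85
tcp_pos: [0.4712, 0.2824, 0.0444]
orientation: [-0.496, -0.502, -0.498, 0.504]
wrist_force: [1.3, -0.2, -0.2]
finger_gap: 0.0429
```

```bash
python3 - <<'E'
from h import *
s,R=st()
P=shot("top","l_t",(70,150,370,270),2.6);p=shot("wrist","l_w")
E
```

```text
t 21.85 tcp [0.4712 0.2824 0.0444] F [ 1.3 -0.2 -0.2] gap 0.0429
toolx [-0.004 -0.002 -1.   ] y [ 1.    -0.012 -0.004] z [-0.012 -1.     0.002] j6 [ 0.39  0.36 -0.27  0.94 -0.    1.98]
```

View pics/l_w.png

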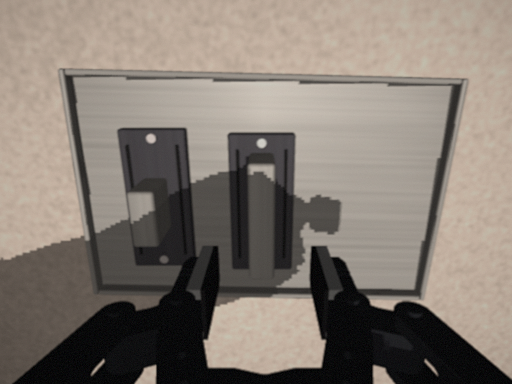

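Emit:
servo_tool(
  moves=[
    [-5,0,0,0,0],
    [-1,0.8,5.8,0,0],
    [0,0.8,5.8,0,0],
    [0,0.8,5.8,0,0],
    [0,0.8,5.8,0,0],
    [0,0.8,5.8,0,0],
    [0,0.8,5.8,0,0],
    [0,0.8,5.8,0,0],
    [0,0.8,5.8,0,0],
    [0,0.8,5.8,0,0],
  ],
)

```text
clock: 23.2
tcp_pos: [0.5386, -0.2417, 0.1051]
orientation: [0.497, 0.503, 0.497, -0.503]
wrist_force: [0.1, 0.3, -0.7]
finger_gap: 0.0428
```

Emit:
servo_tool(
  moves=[
    [0,0.9,4.4,0,0],
    [2,0,0,0,0],
    [3,0,0,0,0],
    [0,0,0,0,0],
    [0,0,0,0,0],
    [0,0,0,0,0],
    [0,0,0,0,0],
    [0,0,0,0,0],
    [0,0,0,0,0],
    [0,0,0,0,0],
  ],
)

```text
clock: 24.45
tcp_pos: [0.5471, -0.2838, 0.0554]
orientation: [-0.497, -0.503, -0.497, 0.503]
wrist_force: [0.3, 0.4, 0.4]
finger_gap: 0.0426
```

```bash
python3 - <<'E'
from h import *
s,R=st()
p=shot("wrist","m_w")
print(proj(p,[[.547,-.2835,.055]]))
E
```

```text
t 24.45 tcp [ 0.5471 -0.2838  0.0554] F [0.3 0.4 0.4] gap 0.0426
toolx [ 0. -0. -1.] y [ 1.    -0.012  0.   ] z [-0.012 -1.     0.   ] j6 [-0.61  0.46 -0.08  1.03 -0.    0.97]
[[263.32236992 226.85734557]]
```

View pics/m_w.png

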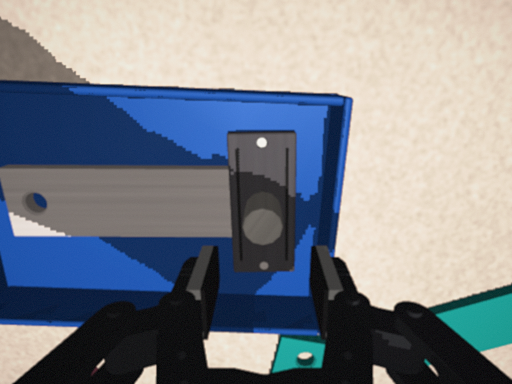

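Wrist view: the knob is at (263,226), dead centre.

Emit:
servo_tool(
  moves=[
    [2,0,0,0,0],
    [1.5,0,0,0,0],
    [1,0,0,0,0],
    [1,0,0,0,0],
    [0.5,0,0,0,0],
    [0,0,0,0,1],
    [0,0,0,0,1],
    [0,0,0,0,1],
    [0,0,0,0,1],
    [0,0,0,0,1],
  ],
)

```text
clock: 25.75
tcp_pos: [0.5471, -0.2838, -0.0045]
orientation: [-0.497, -0.503, -0.497, 0.503]
wrist_force: [0.7, 0.2, -1.2]
finger_gap: 0.022
```

Emit:
servo_tool(
  moves=[
    [-1,0,0,0,1],
    [-2,0,0,0,1],
    [-4,0,0,0,1],
    [-4,0,0,0,1],
    [0,0,-5.6,0,1],
    [0,0,-5.6,0,1],
    [0,0,-5.6,0,1],
    [0,0,-5.6,0,1],
    [0,0,-5.6,0,1],
    [0,0,-5.6,0,1],
  ],
)

```text
clock: 27.0
tcp_pos: [0.5513, 0.0539, 0.1064]
orientation: [0.497, 0.503, 0.497, -0.503]
wrist_force: [0.8, -0.1, -1.5]
finger_gap: 0.022
```

Emit:
servo_tool(
  moves=[
    [0,-0.3,-5.6,0,1],
    [0,-0.3,-5.6,0,1],
    [0,-0.3,-5.6,0,1],
    [0,-0.2,-5.9,0,1],
    [2,0,0,0,1],
    [3,0,0,0,1],
    [3,0,0,0,1],
    [1,0,0,0,1],
    [0,0,0,0,1],
    [0,0,0,0,1],
  ],
)

```text
clock: 28.25
tcp_pos: [0.5441, 0.2796, 0.0169]
orientation: [0.497, 0.504, 0.497, -0.502]
wrist_force: [0.8, -0.3, -0.8]
finger_gap: 0.0219
```

Emit:
servo_tool(
  moves=[
    [1,0,0,0,1],
    [1,0,0,0,1],
    [0.6,0,0,0,1],
    [0.4,0,0,0,1],
    [0,0,0,0,1],
    [0,0,0,0,0],
    [0,0,0,0,0],
    [0,0,0,0,0],
    [-2,0,0,0,0],
    [-4,0,0,0,0],
  ],
)

```text
clock: 29.5
tcp_pos: [0.5412, 0.2786, 0.0442]
orientation: [-0.496, -0.502, -0.498, 0.504]
wrist_force: [1.1, 0.2, 0.4]
finger_gap: 0.043
```

```bash
python3 - <<'E'
from h import *
s,R=st()
P=shot("top","n_t",(70,100,370,270),2.6);p=shot("wrist","n_w")
E
```

```text
t 29.5 tcp [0.5412 0.2786 0.0442] F [1.1 0.2 0.4] gap 0.043
toolx [-0.004 -0.001 -1.   ] y [ 1.    -0.012 -0.004] z [-0.012 -1.     0.002] j6 [ 0.34  0.46 -0.11  1.   -0.    1.93]
```

View pics/n_w.png

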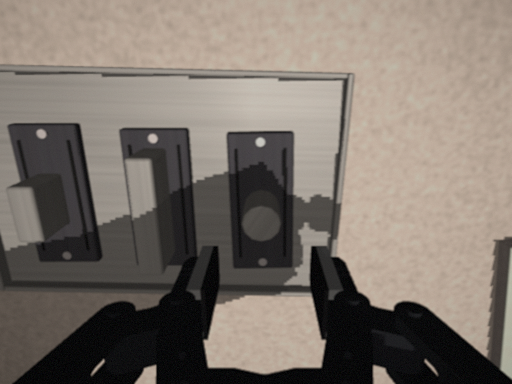

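View pics/n_t.png

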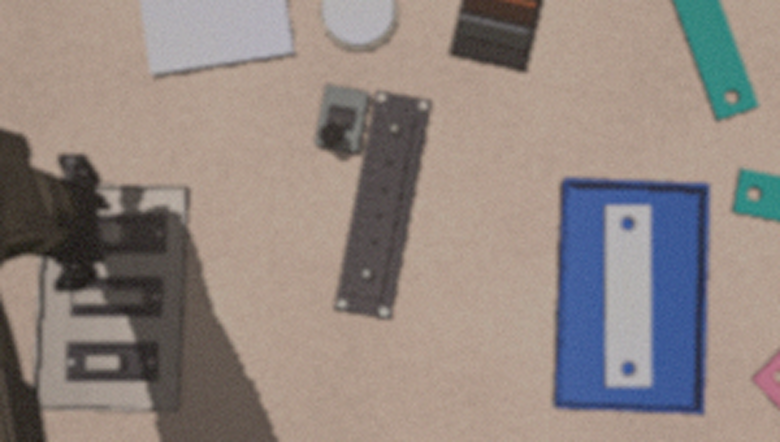

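All three inserts are lying flat on the tray. The plate is uncovered in the bin, white aluminium with holes at crop (627,222) and (627,368). The teal and pink look-alikes outside the bin are excluded by material.

```bash
python3 - <<'E'
from h import *
P=shot("top","o_t",(280,160,350,265),7)
im=P["pixels"]; hsv=cv2.cvtColor(im,cv2.COLOR_BGR2HSV)
m=np.zeros(im.shape[:2],np.uint8); m[172:256,290:338]=1
m&=((hsv[...,1]<70)&(hsv[...,2]>110)).astype(np.uint8)
r=rect(m); X=w(P,r,.015);print(r.tolist(),m.sum()); e=[X[1]-X[0],X[2]-X[1]]; print([np.linalg.norm(v).round(4) for v in e]); L=max(e,key=np.linalg.norm); L*=np.sign(L[0])
print("plate",X.mean(0).round(4),np.arctan2(L[1],L[0]).round(4))
h=w(P,(np.array([(627,222),(627,368)])-.8)/2.6+[70,100],.015); print("holes",h.round(4),h.mean(0),np.linalg.norm(h[0]-h[1]),np.arctan2(*(h[0]-h[1])[[1,0]]))
# pins precise
for q in ((221.2,148.5),(210.5,204.7)):
    x,y=map(int,q); g=cv2.cvtColor(im,cv2.COLOR_BGR2GRAY)[y-5:y+6,x-5:x+6].astype(float); g=np.clip(g-np.percentile(g,75),0,None)
    yy,xx=np.mgrid[y-5:y+6,x-5:x+6]; c=((g*xx).sum()/g.sum(),(g*yy).sum()/g.sum()); print(c,w(P,[c],.054).round(4), g.max())
E
```

```text
[[302.0, 179.0], [320.0, 179.0], [320.0, 248.0], [302.0, 248.0]] 1294
[np.float64(0.052), np.float64(0.1978)]
plate [ 0.468  -0.2826  0.015 ] -0.0235
holes [[ 0.5493 -0.2839  0.015 ]
 [ 0.3884 -0.2804  0.015 ]] [ 0.46883082 -0.28215858  0.015     ] 0.16095916982092665 -0.021923456671852352
(np.float64(220.9153605015674), np.float64(148.61442006269593)) [[ 0.6519 -0.0276  0.054 ]] 50.0
(np.float64(210.41646489104116), np.float64(204.59322033898306)) [[0.4947 0.0026 0.054 ]] 56.0
```

View pics/o_t.png

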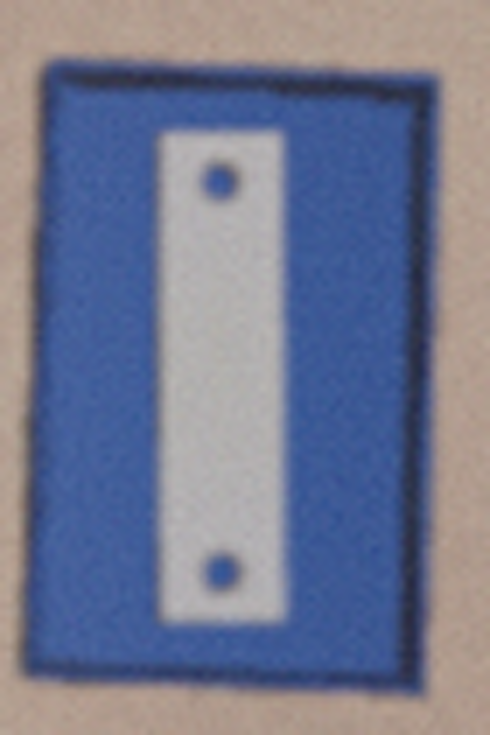

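Emit:
servo_tool(
  moves=[
    [-5,0,0,0,0],
    [-1,0,0,-0.173,0],
    [0,0,0,-0.173,-0.3],
    [0,0,0,-0.173,-0.3],
    [0,0,0,-0.173,-0.5],
    [0,0,0,-0.173,-0.5],
    [0,0,0,-0.173,-0.5],
    [0,0,0,-0.173,-0.5],
    [0,0,0,-0.173,-0.5],
    [0,0,0,-0.173,-0.5],
  ],
)

```text
clock: 30.9
tcp_pos: [0.5422, 0.279, 0.1042]
orientation: [0.706, 0.007, 0.708, -0.007]
wrist_force: [0.5, 0.3, 0.6]
finger_gap: 0.0637
```

```bash
python3 - <<'E'
from h import *
s,R=st()
print(R.T@(np.array([.4685,-.2824,.05])-s["tcp_pos"])*100)
E
```

```text
t 30.9 tcp [0.5422 0.279  0.1042] F [0.5 0.3 0.6] gap 0.0637
toolx [-0.002 -0.001 -1.   ] y [ 0.02   1.    -0.001] z [ 1.    -0.02  -0.002] j6 [ 0.34  0.42 -0.02  1.13 -0.    0.36]
[  5.4675477  -56.27213663  -6.2258909 ]
```

Emit:
servo_tool(
  moves=[
    [0,-5.6,-0.6,0,-0.5],
    [0,-5.6,-0.6,0,-0.5],
    [0,-5.6,-0.6,0,-0.5],
    [0,-5.6,-0.6,0,-0.5],
    [0,-5.6,-0.6,0,-0.5],
    [0,-5.6,-0.6,0,-0.5],
    [0,-5.6,-0.6,0,-0.5],
    [0,-5.6,-0.6,0,-0.5],
    [0,-5.6,-0.6,0,-0.5],
    [0,-5.9,-0.8,0,-0.5],
  ],
)

```text
clock: 32.15
tcp_pos: [0.4655, -0.2833, 0.1045]
orientation: [0.707, 0.009, 0.707, -0.009]
wrist_force: [0.6, -0.5, 0.6]
finger_gap: 0.0643
```

Emit:
servo_tool(
  moves=[
    [3,0,0,0,-0.5],
    [3,0,0,0,-0.5],
    [0,0,0,0,-0.5],
    [0,0,0,0,-0.5],
    [0,0,0,0,-0.5],
    [0,0,0,0,-0.5],
    [0,0,0,0,-0.5],
    [0,0,0,0,-0.5],
    [0,0,0,0,-0.5],
    [0,0,0,0,-0.5],
  ],
)

```text
clock: 33.4
tcp_pos: [0.4663, -0.2819, 0.0454]
orientation: [0.707, 0.009, 0.707, -0.009]
wrist_force: [-0.0, -0.7, -0.1]
finger_gap: 0.0641
```

```bash
python3 - <<'E'
from h import *
s,R=st()
print(R.T@(np.array([.4685,-.2824,.05])-s["tcp_pos"])*100)
p=shot("wrist","p_w")
c,sn=np.cos(-.023),np.sin(-.023)
print(proj(p,[[.4685+a*c-b*sn,-.2824+a*sn+b*c,.015] for a,b in ((.1,.025),(.1,-.025),(.08,0),(0,0),(0,.025),(0,-.025))]).round(1).tolist())
E
```

```text
t 33.4 tcp [ 0.4663 -0.2819  0.0454] F [-0.  -0.7 -0.1] gap 0.0641
toolx [ 0. -0. -1.] y [ 0.026  1.    -0.   ] z [ 1.    -0.026  0.   ] j6 [-0.69  0.35 -0.29  0.94 -0.   -0.67]
[-0.45949456 -0.04060597  0.21724322]
[[296.5, 333.0], [230.8, 333.1], [263.6, 311.2], [263.3, 211.0], [300.8, 210.9], [225.8, 211.1]]
```

View pics/p_w.png

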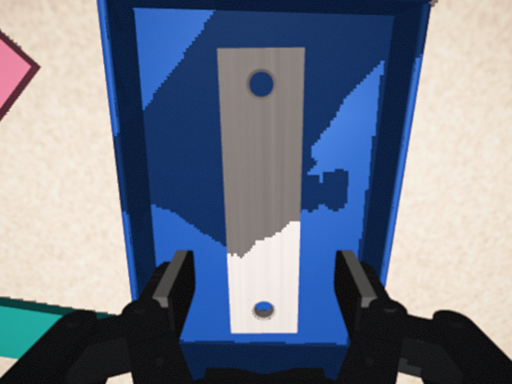

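Wrist view: the plate edges at (225..302, row 211) and the hole at (263,310) match the prediction within 1-2 px.

Emit:
servo_tool(
  moves=[
    [2,0,0.2,0,-0.5],
    [2,0,0,0,-0.5],
    [1,0,0,0,-0.5],
    [0.7,0,0,0,-0.5],
    [0.5,0,0,0,-0.5],
    [0.5,0,0,0,-0.5],
    [0.3,0,0,0,-0.5],
    [0,0,0,0,-0.5],
    [0,0,0,0,-0.5],
    [0,0,0,0,-0.5],
  ],
)

```text
clock: 34.7
tcp_pos: [0.4685, -0.2821, -0.0244]
orientation: [0.707, 0.009, 0.707, -0.009]
wrist_force: [-1.1, 1.0, -0.6]
finger_gap: 0.064
```

```bash
python3 - <<'E'
from h import *
s,R=st()
p=shot("wrist","q_w",(130,130,400,384),2.5)
S=shot("scene","q_s",(180,100,280,210),5)
E
```

```text
t 34.7 tcp [ 0.4685 -0.2821 -0.0244] F [-1.1  1.  -0.6] gap 0.064
toolx [ 0. -0. -1.] y [ 0.026  1.    -0.   ] z [ 1.    -0.026  0.   ] j6 [-0.69  0.42 -0.37  0.78 -0.   -0.66]
```

View pics/q_w.png

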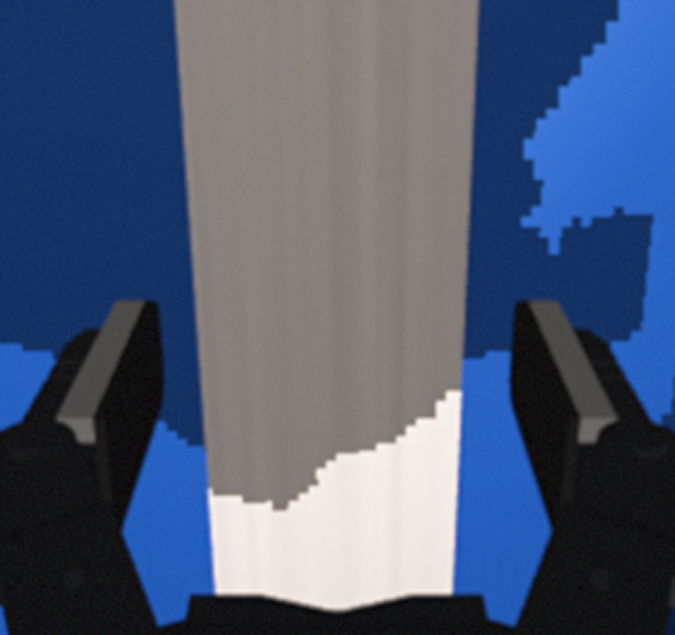

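View pics/q_s.png

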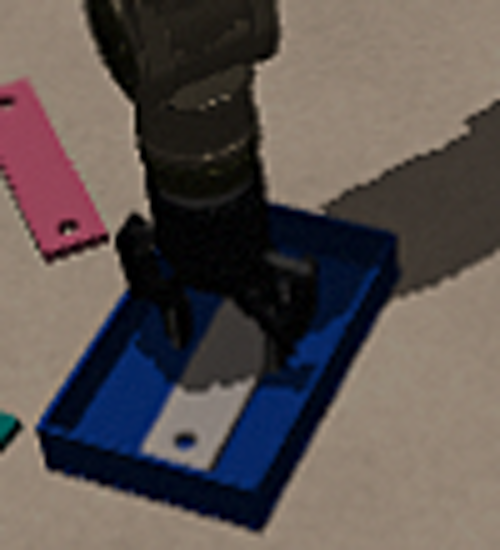

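Emit:
servo_tool(
  moves=[
    [0.2,0,0,0,-0.4],
    [0.2,0,0,0,-0.4],
    [0.2,0,0,0,-0.4],
    [0.2,0,0,0,-0.4],
    [0,0,0,0,-0.4],
    [0,0,0,0,-0.4],
    [0,0,0,0,-0.4],
    [0,0,0,0,-0.4],
    [0,0,0,0,-0.4],
    [0,0,0,0,-0.4],
  ],
)

```text
clock: 36.05
tcp_pos: [0.4684, -0.282, -0.0326]
orientation: [0.707, 0.009, 0.707, -0.009]
wrist_force: [-0.5, 0.2, -0.5]
finger_gap: 0.0598
```

```bash
python3 - <<'E'
from h import *
s,R=st()
p=shot("wrist","r_w",(130,130,400,384),2.5)
E
```

```text
t 36.05 tcp [ 0.4684 -0.282  -0.0326] F [-0.5  0.2 -0.5] gap 0.0598
toolx [ 0. -0. -1.] y [ 0.026  1.    -0.   ] z [ 1.    -0.026  0.   ] j6 [-0.69  0.43 -0.38  0.76 -0.   -0.66]
```

View pics/r_w.png

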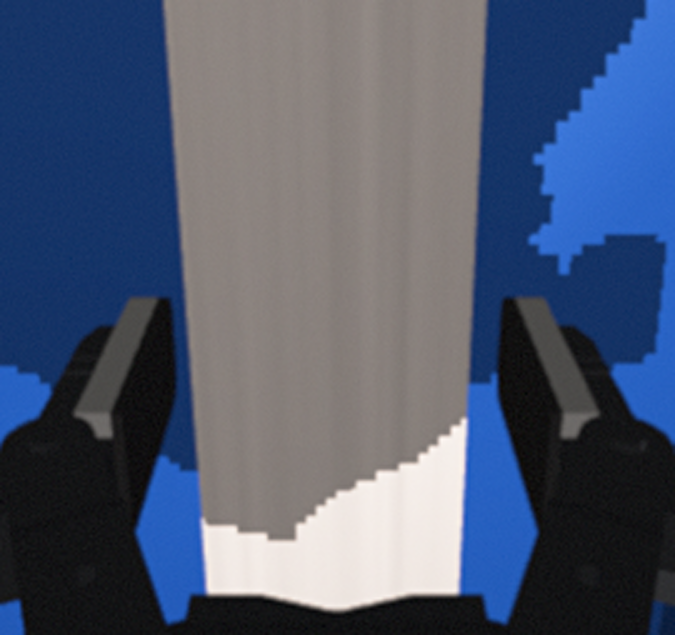

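Emit:
servo_tool(
  moves=[
    [0,0,0,0,-0.3],
    [0,0,0,0,-0.2],
    [0,0,0,0,-0.1],
    [0,0,0,0,0.2],
    [0,0,0,0,0.5],
    [0,0,0,0,1],
    [0,0,0,0,1],
    [0,0,0,0,1],
    [0,0,0,0,1],
    [0,0,0,0,1],
  ],
  grip_force=80,
)

```text
clock: 37.35
tcp_pos: [0.4685, -0.2825, -0.0318]
orientation: [0.707, 0.009, 0.707, -0.01]
wrist_force: [-2.7, -1.1, 7.0]
finger_gap: 0.047
```

```bash
python3 - <<'E'
from h import *
s,R=st()
p=shot("wrist","s_w",(130,130,400,384),2.5)
E
```

```text
t 37.35 tcp [ 0.4685 -0.2825 -0.0318] F [-2.7 -1.1  7. ] gap 0.047
toolx [ 0.    -0.001 -1.   ] y [ 0.026  1.    -0.001] z [ 1.    -0.026  0.   ] j6 [-0.69  0.43 -0.37  0.76 -0.   -0.66]
```

View pics/s_w.png

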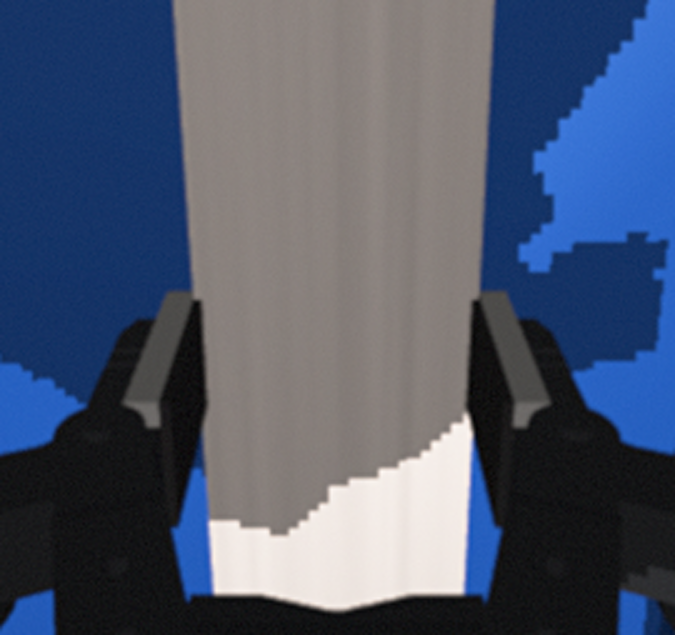

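Emit:
servo_tool(
  moves=[
    [-0.5,0,0,0,1],
    [-0.5,0,0,0,1],
    [-1,0,0,0,1],
    [-2,0,0,0,1],
    [-3,0,0,0,1],
    [-3,0,0,0,1],
    [-3,0,0,0,1],
    [0,0,0,0,1],
    [0,0,0,0,1],
    [0,0,0,0,1],
  ],
  grip_force=100,
)

```text
clock: 38.65
tcp_pos: [0.4674, -0.2812, 0.0958]
orientation: [0.706, 0.01, 0.708, -0.009]
wrist_force: [-0.1, 0.9, -2.6]
finger_gap: 0.0467
```

```bash
python3 - <<'E'
from h import *
s,R=st()
p=shot("wrist","t_w")
S=shot("scene","t_s",(160,40,280,210),4)
cx,cy,yaw=.5733,-.0125,-.1905
print("rel",R.T@(np.array([cx,cy,.1])-s["tcp_pos"])*100)
E
```

```text
t 38.65 tcp [ 0.4674 -0.2812  0.0958] F [-0.1  0.9 -2.6] gap 0.0467
toolx [-0.002  0.002 -1.   ] y [0.026 1.    0.002] z [ 1.    -0.026 -0.002] j6 [-0.69  0.31 -0.21  1.06 -0.   -0.66]
rel [-0.39184398 27.13410789  9.89538932]
```

View pics/t_w.png

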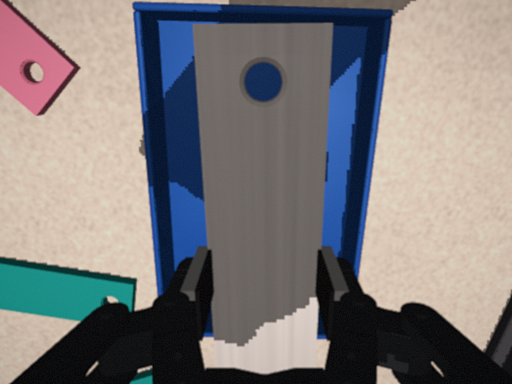

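View pics/t_s.png

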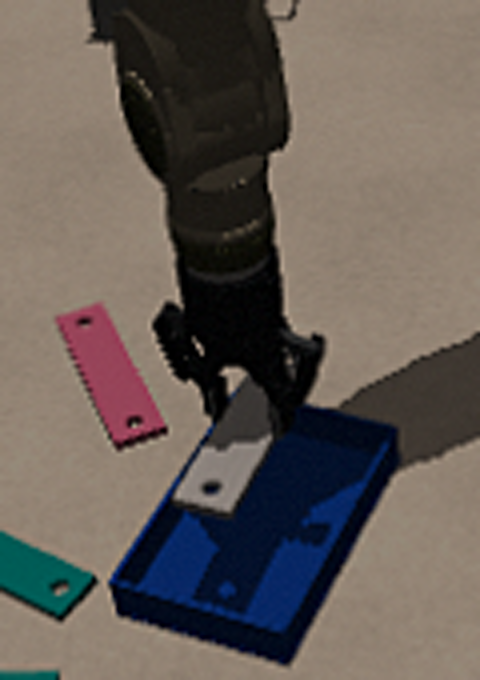

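```bash
python3 - <<'E'
from h import *
s,R=st()
p=shot("wrist"); im=p["pixels"]
z=s["tcp_pos"][2]+.047
g=cv2.cvtColor(im,cv2.COLOR_BGR2HSV)
# blue inside hole
m=((g[...,0]>100)&(g[...,0]<130)&(g[...,1]>120)).astype(np.uint8); q=np.zeros_like(m); q[55:110,235:295]=m[55:110,235:295]
M=cv2.moments(q,True); print("hole blob",M["m10"]/M["m00"],M["m01"]/M["m00"],M["m00"])
# plate edges per row: low saturation
rows=range(40,240,20); L=[];Rr=[]
for r in rows:
    sat=g[r,:,1].astype(int); c=262 if not 50<r<115 else 225
    a=c
    while sat[a]<100: a-=1
    b=c if c==262 else 305
    while sat[b]<100: b+=1
    L.append((a+.5,r));Rr.append((b-.5,r))
print(L[0],L[-1],Rr[0],Rr[-1])
for E in (L,Rr):
    X=w(p,E,z); T=(X-s["tcp_pos"])@R
    f=np.polyfit(T[:,2],T[:,1],1); print("edge y at z=0",f[1].round(4),"slope",f[0].round(4))
X=w(p,[(M["m10"]/M["m00"],M["m01"]/M["m00"])],z-.005); print("hole tool",((X-s["tcp_pos"])@R).round(4))
E
```

```text
t 38.75 tcp [ 0.4676 -0.2814  0.0961] F [-0.1  0.2 -1.9] gap 0.0466
toolx [-0.002  0.001 -1.   ] y [0.026 1.    0.001] z [ 1.    -0.026 -0.002] j6 [-0.69  0.31 -0.21  1.06 -0.   -0.66]
hole blob 262.7078341013825 81.35115207373272 1085.0
(193.5, 40) (205.5, 220) (332.5, 40) (322.5, 220)
edge y at z=0 -0.0248 slope 0.0081
edge y at z=0 0.025 slope 0.0035
hole tool [[-0.0418 -0.0004 -0.0807]]
```

Emit:
servo_tool(
  moves=[
    [-1,0,0,0,1],
    [0,0,0,0.085,1],
    [0,0,0,0.085,1],
    [0,0,0,0,1],
    [0,0,0,0,1],
    [0,0,0,0,1],
    [0,0,0,0,1],
    [0,0,0,0,1],
    [0,0,0,0,1],
    [0,0,0,0,1],
  ],
)

```text
clock: 40.05
tcp_pos: [0.4683, -0.282, 0.1074]
orientation: [0.704, 0.069, 0.704, -0.069]
wrist_force: [-0.0, -0.5, -1.8]
finger_gap: 0.0464
```

```bash
python3 - <<'E'
from h import *
s,R=st()
print("rel",R.T@(np.array([.574,-.0126,.1])-s["tcp_pos"])*100, np.arctan2(R[1,2],R[0,2]))
E
```

```text
t 40.05 tcp [ 0.4683 -0.282   0.1074] F [-0.  -0.5 -1.8] gap 0.0464
toolx [-0. -0. -1.] y [ 0.195  0.981 -0.   ] z [ 0.981 -0.195 -0.   ] j6 [-0.69  0.3  -0.19  1.08 -0.   -0.49]
rel [ 0.73530829 28.48142175  5.12541108] -0.19579498857244934
```

Emit:
servo_tool(
  moves=[
    [0,4,0.7,0,1],
    [0,4,0.7,0,1],
    [0,4,0.7,0,1],
    [0,4,0.7,0,1],
    [0,4,0.7,0,1],
    [0,4,0.8,0,1],
    [0,3,0.6,0,1],
    [0,1.5,0.2,0,1],
    [0,0,0,0,1],
    [0,0,0,0,1],
  ],
)

```text
clock: 41.3
tcp_pos: [0.5734, -0.0133, 0.1073]
orientation: [0.704, 0.069, 0.704, -0.07]
wrist_force: [0.2, -0.1, -3.0]
finger_gap: 0.0468
```

Emit:
servo_tool(
  moves=[
    [2,0,0,0,1],
    [2,0,0,0,1],
    [2,0,0,0,1],
    [1,0,0,0,1],
    [0,0,0,0,1],
    [0,0,0,0,1],
    [0,0,0,0,1],
    [0,0,0,0,1],
    [0,0,0,0,1],
    [0,0,0,0,1],
  ],
)

```text
clock: 42.55
tcp_pos: [0.5738, -0.0123, 0.0374]
orientation: [0.704, 0.069, 0.704, -0.069]
wrist_force: [-0.6, 0.1, -3.5]
finger_gap: 0.0466
```

```bash
python3 - <<'E'
from h import *
s,R=st()
print("rel",R.T@(np.array([.574,-.0126,.02])-s["tcp_pos"])*100, np.arctan2(R[1,2],R[0,2]))
p=shot("wrist","u_w",(150,0,400,250),2.6)
print(proj(p,[[.4947,.0026,.054],[.4947,.0026,.046],[.4947,.0026,.03]]).round(1).tolist())
P=shot("top","u_t",(180,130,270,230),6)
E
```

```text
t 42.55 tcp [ 0.5738 -0.0123  0.0374] F [-0.6  0.1 -3.5] gap 0.0466
toolx [ 0. -0. -1.] y [ 0.194  0.981 -0.   ] z [ 0.981 -0.194  0.   ] j6 [-0.16  0.4  -0.22  0.95 -0.    0.03]
rel [ 1.74342254 -0.02584803  0.02287822] -0.19570865662727344
[[262.1, 81.2], [262.2, 81.0], [262.4, 80.7]]
```

View pics/u_w.png

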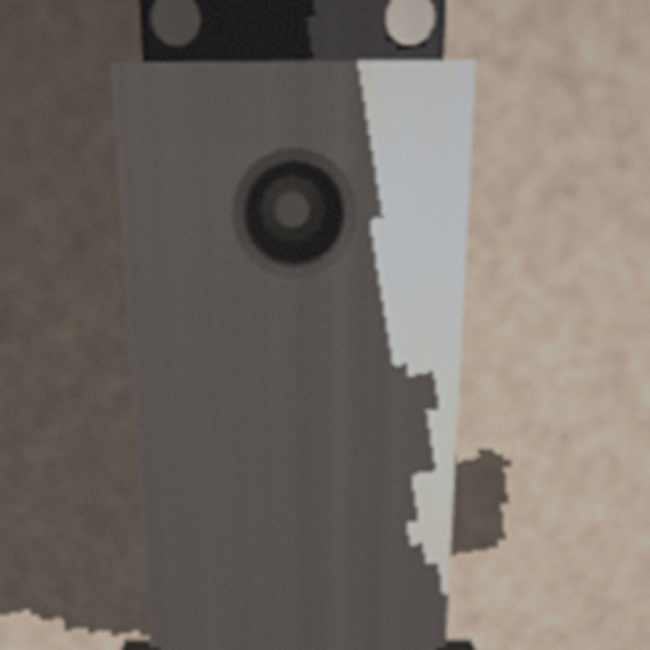

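View pics/u_t.png

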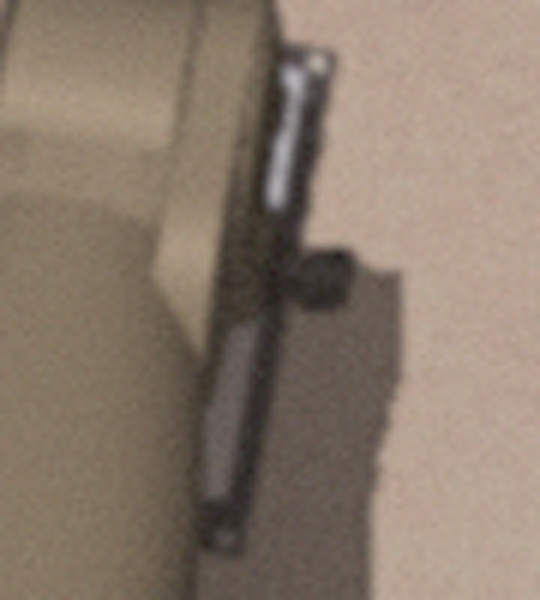

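Wrist view: the near pin at crop (292,210) sits concentric in the plate's hole at (294,213). Lowering slowly.

Emit:
servo_tool(
  moves=[
    [1,0,0,0,1],
    [0.6,0,0,0,1],
    [0.4,0,0,0,1],
    [0.2,0,0,0,1],
    [0.2,0,0,0,1],
    [0.2,0,0,0,1],
    [0.2,0,0,0,1],
    [0,0,0,0,1],
    [0,0,0,0,1],
    [0,0,0,0,1],
  ],
)

```text
clock: 43.9
tcp_pos: [0.5739, -0.0124, 0.0095]
orientation: [0.704, 0.069, 0.704, -0.069]
wrist_force: [-0.2, -0.6, -2.5]
finger_gap: 0.0462
```

```bash
python3 - <<'E'
from h import *
s,R=st(); print(s["ft_torque"])
p=shot("wrist","v_w",(150,0,400,250),2.6)
S=shot("scene","v_s",(240,150,340,260),6)
E
```

```text
t 43.9 tcp [ 0.5739 -0.0124  0.0095] F [-0.2 -0.6 -2.5] gap 0.0462
toolx [ 0. -0. -1.] y [ 0.195  0.981 -0.   ] z [ 0.981 -0.195  0.   ] j6 [-0.16  0.43 -0.26  0.88 -0.    0.03]
[-0.01251619 -0.01293318  0.0099041 ]
```

View pics/v_w.png

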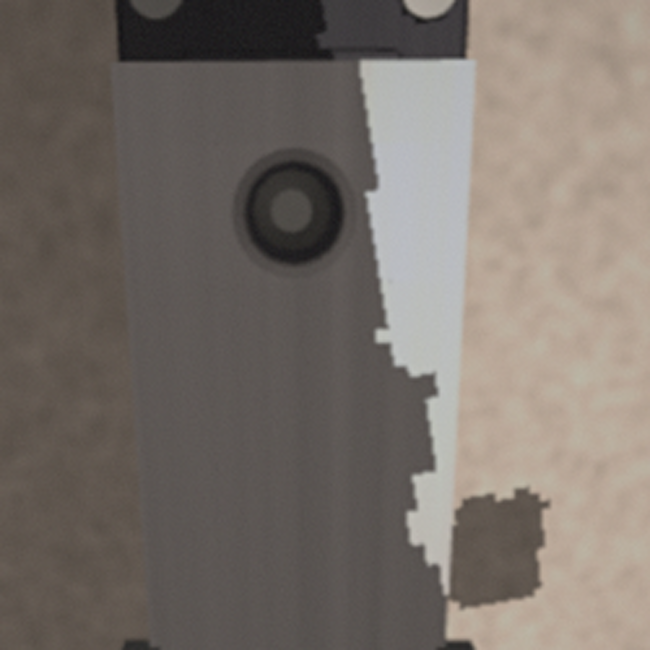

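View pics/v_s.png

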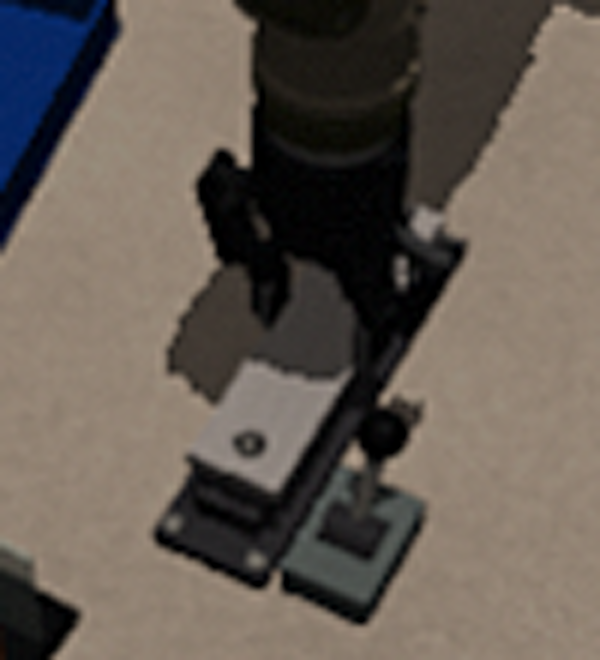

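Both holes are over the pins with no contact force. Continuing down to the rail.

Emit:
servo_tool(
  moves=[
    [0.3,0,0,0,1],
    [0.3,0,0,0,1],
    [0.3,0,0,0,1],
    [0.3,0,0,0,1],
    [0.2,0,0,0,1],
    [0.1,0,0,0,1],
    [0.1,0,0,0,1],
    [0,0,0,0,1],
    [0,0,0,0,1],
    [0,0,0,0,1],
  ],
)

```text
clock: 45.25
tcp_pos: [0.5739, -0.0124, -0.0065]
orientation: [0.704, 0.069, 0.704, -0.069]
wrist_force: [0.0, -0.1, -1.1]
finger_gap: 0.0467
```

Emit:
servo_tool(
  moves=[
    [0.1,0,0,0,1],
    [0.1,0,0,0,1],
    [0,0,0,0,1],
    [0,0,0,0,0.2],
    [0,0,0,0,0],
    [0,0,0,0,-0.3],
    [0,0,0,0,-0.5],
    [0,0,0,0,-0.5],
    [0,0,0,0,-0.5],
    [0,0,0,0,-0.5],
  ],
)

```text
clock: 46.5
tcp_pos: [0.5738, -0.0124, -0.0088]
orientation: [0.704, 0.069, 0.704, -0.069]
wrist_force: [0.1, -0.0, -0.8]
finger_gap: 0.0643
```

```bash
python3 - <<'E'
from h import *
s,R=st()
p=shot("wrist","w_w",(100,0,420,384),1.5)
S=shot("scene","w_s",(240,150,340,260),6)
E
```

```text
t 46.5 tcp [ 0.5738 -0.0124 -0.0088] F [ 0.1 -0.  -0.8] gap 0.0643
toolx [-0. -0. -1.] y [ 0.195  0.981 -0.   ] z [ 0.981 -0.195 -0.   ] j6 [-0.16  0.45 -0.28  0.84 -0.    0.03]
```

View pics/w_w.png

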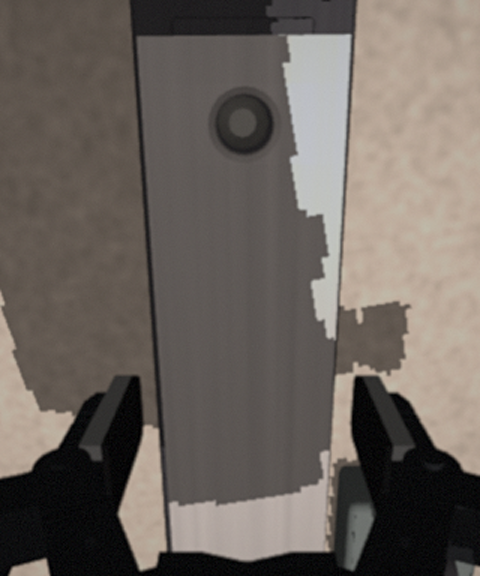

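View pics/w_s.png

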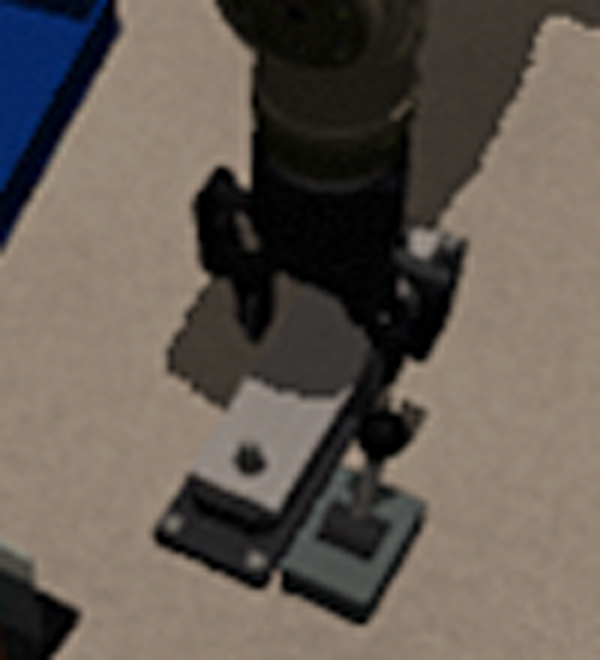

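The plate is seated on both pins. Next I retreat, close the fingers and go behind the lever ball.

Emit:
servo_tool(
  moves=[
    [-1,0,0,0,-0.5],
    [-2,0,0,0,-0.5],
    [-4,0,0,0,-0.5],
    [-4,0,0,0,1],
    [0,0,0,0,1],
    [0,3.1,0.8,0,1],
    [0,3.1,0.8,0,1],
    [0,0,0,0,1],
    [0,0,0,0,1],
    [0,0,0,0,1],
  ],
)

```text
clock: 47.85
tcp_pos: [0.601, 0.0446, 0.1011]
orientation: [0.703, 0.069, 0.704, -0.07]
wrist_force: [-0.1, 0.1, -0.1]
finger_gap: -0.0002
```

```bash
python3 - <<'E'
from h import *
s,R=st()
c=np.array([.5733,-.0125]);a=-.1905;ex=np.array([np.cos(a),np.sin(a)]);ey=np.array([-ex[1],ex[0]])
d=s["tcp_pos"][:2]-c; print("chuck frame",d@ex,d@ey)
p=shot("wrist","x_w")
S=shot("scene","x_s",(240,120,340,260),5); P=shot("top","x_t",(180,130,270,230),6)
b=np.r_[c+.0562*ex+.062*ey,.0747]; print(proj(S,[b]),proj(p,[b]),b)
for nm,q in (("scene",S),("top",P)):
    for n in ("plate","lock_tip"): print(nm,n,[(np.round(x["location"],1).tolist(),round(x["conf"],2)) for x in models.pinpoint(n,q)[:4]])
E
```

```text
t 47.85 tcp [0.601  0.0446 0.1011] F [-0.1  0.1 -0.1] gap -0.0002
toolx [-0.001 -0.    -1.   ] y [ 0.195  0.981 -0.   ] z [ 0.981 -0.195 -0.001] j6 [-0.06  0.41 -0.05  1.12 -0.    0.14]
chuck frame 0.016413591550112187 0.061357129391883806
[[304.12267489 222.07486381]] [[265.0861132  263.74608342]] [0.64022302 0.03773694 0.0747    ]
scene plate [([294.4, 211.0], 0.91), ([159.9, 238.5], 0.71), ([188.9, 135.4], 0.69), ([158.5, 177.8], 0.64)]
scene lock_tip [([304.0, 221.3], 0.55)]
top plate [([390.1, 263.2], 0.81), ([385.6, 176.9], 0.8), ([339.6, 113.0], 0.62), ([218.5, 177.9], 0.56)]
top lock_tip [([196.5, 152.2], 0.45)]
```

View pics/x_s.png

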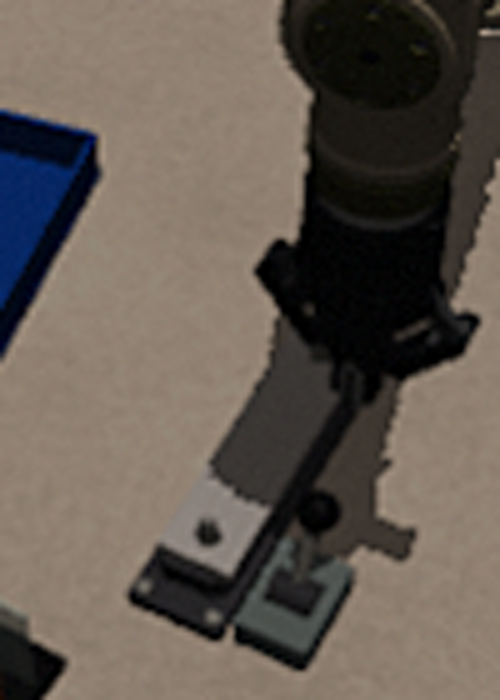

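View pics/x_w.png

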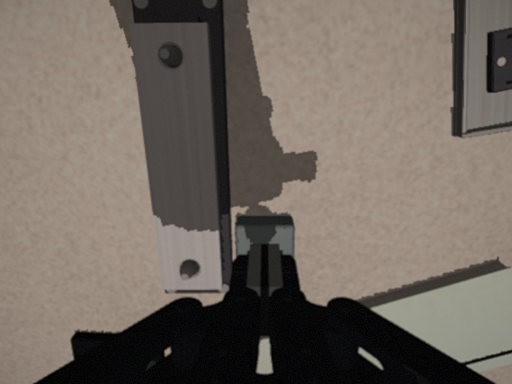

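The ball prediction (304,222) agrees with the network (304,221). Lowering behind it, then pushing along the chuck's +x.

Emit:
servo_tool(
  moves=[
    [3,0,0,0,1],
    [2.4,0,0,0,1],
    [1,0,0,0,1],
    [0,0,0,0,1],
    [0,0,1,0,1],
    [0,0,1,0,1],
    [0,0,1,0,1],
    [0,0,1,0,1],
    [0,0,1,0,1],
    [0,0,0,0,1],
  ],
)

```text
clock: 49.45
tcp_pos: [0.652, 0.0352, 0.0371]
orientation: [0.704, 0.069, 0.703, -0.069]
wrist_force: [-0.3, 0.3, -0.5]
finger_gap: 0.0002
```

Emit:
servo_tool(
  moves=[
    [0,0,0.5,0,1],
    [0,0,0.5,0,1],
    [0,0,0.5,0,1],
    [0,0,0.5,0,1],
    [0,0,0.3,0,1],
    [0,0,0,0,1],
    [0,0,0,0,1],
    [0,0,0,0,1],
    [0,0,0,0,1],
    [0,0,0,0,1],
  ],
)

```text
clock: 50.7
tcp_pos: [0.6733, 0.0311, 0.0375]
orientation: [0.704, 0.069, 0.704, -0.069]
wrist_force: [-1.1, -0.4, 0.3]
finger_gap: -0.0
```

```bash
python3 - <<'E'
from h import *
s,R=st()
c=np.array([.5733,-.0125]);a=-.1905;ex=np.array([np.cos(a),np.sin(a)]);ey=np.array([-ex[1],ex[0]])
d=s["tcp_pos"][:2]-c; print("chuck frame",d@ex,d@ey)
S=shot("scene","y_s",(240,120,340,260),5)
for l in (.8,.9,1.0):
    t=l-.5; print(l,proj(S,[np.r_[c+(.085+.06*np.sin(t))*ex+.062*ey,.022+.06*np.cos(t)]]))
print([(x["location"],x["conf"]) for x in models.pinpoint("lock_tip",S)])
E
```

```text
t 50.7 tcp [0.6733 0.0311 0.0375] F [-1.1 -0.4  0.3] gap -0.0
toolx [ 0. -0. -1.] y [ 0.195  0.981 -0.   ] z [ 0.981 -0.195  0.   ] j6 [-0.07  0.58  0.07  1.06 -0.    0.12]
chuck frame 0.08989573839434144 0.06175625841149954
0.8 [[297.25555371 232.97578086]]
0.9 [[296.36248046 234.83267469]]
1.0 [[295.49551033 236.73747698]]
[([294.7, 236.0], 0.48)]
```

View pics/y_s.png

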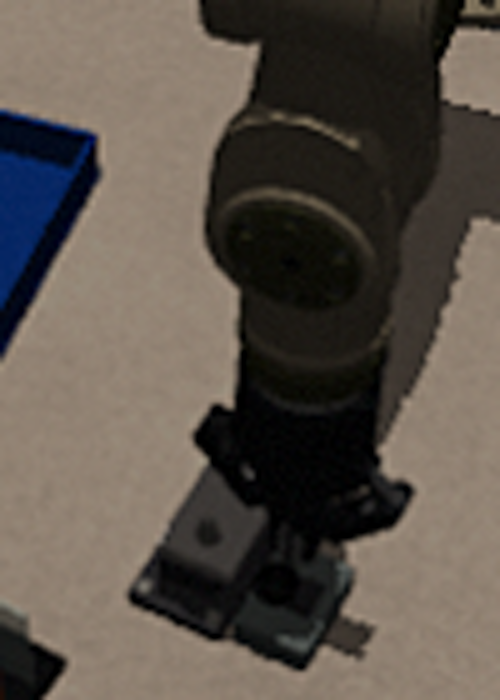

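Emit:
servo_tool(
  moves=[
    [0,0,0.2,0,1],
    [0,0,0.2,0,1],
    [0,0,0.2,0,1],
    [0,0,0,0,1],
    [0,0,0,0,1],
    [0,0,0,0,1],
    [0,0,0,0,1],
    [0,0,0,0,1],
    [0,0,0,0,1],
    [0,0,0,0,1],
  ],
)

```text
clock: 52.05
tcp_pos: [0.6738, 0.031, 0.0371]
orientation: [0.7, 0.069, 0.707, -0.069]
wrist_force: [-13.9, 1.7, 7.6]
finger_gap: -0.0004
```

The lever is at its stop (14 N reaction). Backing off, rising and checking.

Emit:
servo_tool(
  moves=[
    [0,0,-1,0,1],
    [0,0,-2,0,1],
    [0,0,-2,0,1],
    [-3,0,0,0,1],
    [-4,0,0,0,0],
    [0,4,-2,0,0],
    [0,4,-2,0,0],
    [0,4,-2,0,0],
    [0,4,-2,0,0],
    [0,0,0,0,0],
  ],
)

```text
clock: 53.3
tcp_pos: [0.5823, 0.2152, 0.1077]
orientation: [0.704, 0.068, 0.703, -0.067]
wrist_force: [-0.4, -0.8, 0.1]
finger_gap: 0.0426
```

```bash
python3 - <<'E'
from h import *
s,R=st()
S=shot("scene","z_s",(240,130,440,260),3.8); P=shot("top","z_t",(70,100,350,270),2.8)
print([(x["location"],x["conf"]) for x in models.pinpoint("lock_tip",S)])
for n in ("long","short","round"):
    for a in models.outline_of("insert_"+n,P)[:2]:
        r=rect(a["pixels"]); X=w(P,r,.012); e=max([X[1]-X[0],X[2]-X[1]],key=np.linalg.norm)
        print(n,X.mean(0).round(4),np.arctan2(e[1],e[0]).round(3),a["pixels"].sum(),a["conf"])
E
```

```text
t 53.3 tcp [0.5823 0.2152 0.1077] F [-0.4 -0.8  0.1] gap 0.0426
toolx [ 0.002  0.001 -1.   ] y [0.19  0.982 0.001] z [ 0.982 -0.19   0.001] j6 [0.22 0.44 0.01 1.15 0.   0.42]
[]
long [0.4956 0.3001 0.012 ] -1.638 386 0.86
short [0.4041 0.276  0.012 ] -1.583 415 0.84
round [0.5431 0.2791 0.012 ] -1.582 548 0.74
```

View pics/z_s.png

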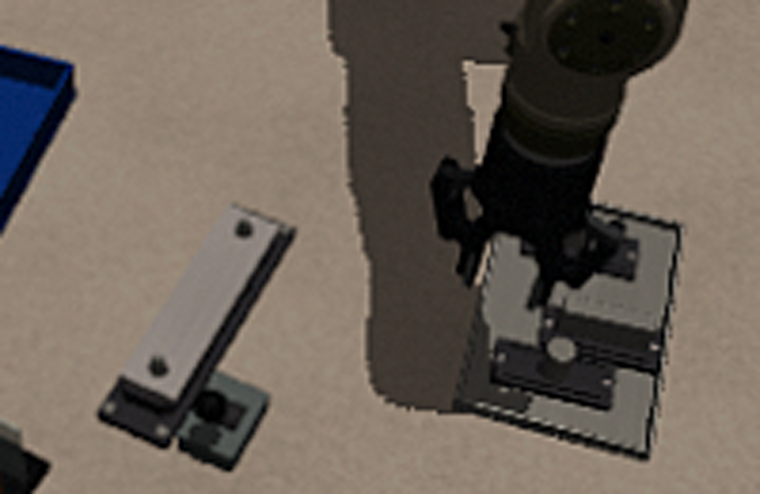

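View pics/z_t.png

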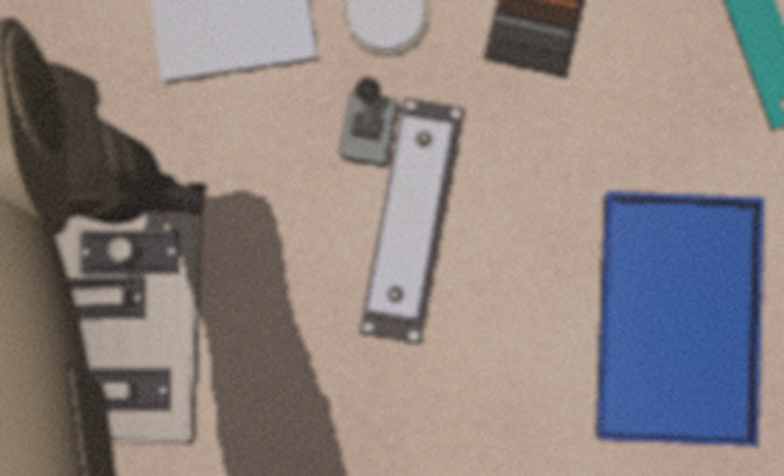

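The plate is on the chuck and the lever is over. The long insert has been knocked, to about (0.496,0.300), close to the round one. I'll turn the gripper and look from above.

Emit:
servo_tool(
  moves=[
    [0,5.5,-1.5,0,0.2],
    [0,0,0,0.174,0.2],
    [0,0,0,0.174,0.2],
    [0,0,0,0.174,0.2],
    [0,0,0,0.174,0.2],
    [0,0,0,0.174,0.2],
    [0,0,0,0.174,0.2],
    [0,0,0,0.174,0.2],
    [0,0,0,0.174,0.2],
    [0,0,0,0,0.2],
  ],
  grip_force=60,
)

```text
clock: 54.85
tcp_pos: [0.5792, 0.2681, 0.1073]
orientation: [-0.496, -0.504, -0.496, 0.504]
wrist_force: [-0.3, -0.7, -0.1]
finger_gap: 0.0339
```

```bash
python3 - <<'E'
from h import *
s,R=st()
p=shot("wrist","A_w")
for n in ("long","short","round"):
    for a in models.outline_of("insert_"+n,p)[:1]:
        r=rect(a["pixels"]); print(n,a["location"],a["conf"],w(p,[a["location"]],.012).round(4))
E
```

```text
t 54.85 tcp [0.5792 0.2681 0.1073] F [-0.3 -0.7 -0.1] gap 0.0339
toolx [ 0. -0. -1.] y [ 1.    -0.017  0.   ] z [-0.017 -1.     0.   ] j6 [ 0.31  0.47  0.07  1.17 -0.    1.9 ]
long [160.1, 123.7] 0.74 [[0.497  0.3167 0.012 ]]
short [48.8, 164.8] 0.77 [[0.4002 0.2845 0.012 ]]
round [220.8, 158.8] 0.72 [[0.544  0.2872 0.012 ]]
```

View pics/A_w.png

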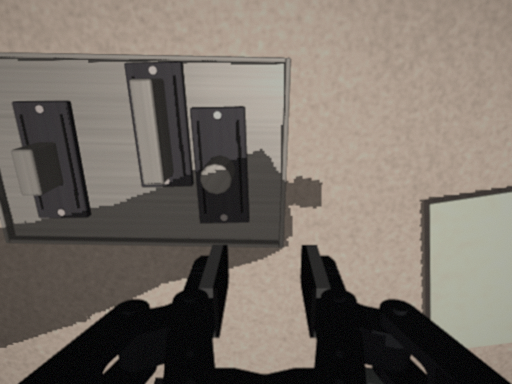

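```bash
python3 - <<'E'
from h import *
s,R=st()
p=shot("wrist")
X=w(p,[(126,65),(182,62),(192,184),(139,187)],.012); L=(X[0]+X[1]-X[2]-X[3])/2; print("long",X.mean(0).round(4),np.linalg.norm(L),np.arctan2(L[1],L[0]))
X=w(p,[(192,108),(244,107),(249,221),(199,222)],.012); L=(X[0]+X[1]-X[2]-X[3])/2; print("round",X.mean(0).round(4),np.linalg.norm(L),np.arctan2(L[1],L[0]))
print("knob",w(p,[(216,178)],.044).round(4),"longgrip",w(p,[(132,80),(156,80),(162,184),(140,184)],.044).round(4))
t=np.array([.5435,.279,.0])
print(R.T@(w(p,[(216,178)],.044)[0]-s["tcp_pos"])*100)
E
```

```text
t 55.05 tcp [0.5788 0.2687 0.1073] F [ 0.5 -0.4 -0.5] gap 0.0341
toolx [-0. -0. -1.] y [ 1.    -0.016 -0.   ] z [-0.016 -1.     0.   ] j6 [ 0.31  0.47  0.07  1.17 -0.    1.9 ]
long [0.4962 0.3139 0.012 ] 0.09715065015273178 1.5533185428129457
round [0.5435 0.2802 0.012 ] 0.09787559915632191 1.5666389635469875
knob [[0.5436 0.2806 0.044 ]] longgrip [[0.4905 0.3509 0.044 ]
 [0.5069 0.3506 0.044 ]
 [0.5027 0.2765 0.044 ]
 [0.4862 0.2768 0.044 ]]
[ 6.33190821 -3.54552863 -1.14079298]
```

Emit:
servo_tool(
  moves=[
    [2,-3.5,-1.1,0,0.2],
    [3,0,0,0,0.2],
    [3,0,0,0,0.2],
    [2,0,0,0,0.2],
    [1,0,0,0,0.2],
    [0.7,0,0,0,0.2],
    [0.5,0,0,0,0.2],
    [0,0,0,0,0.2],
    [0,0,0,0,0.2],
    [0,0,0,0,0.2],
  ],
)

```text
clock: 56.35
tcp_pos: [0.5442, 0.2808, -0.0142]
orientation: [0.496, 0.504, 0.496, -0.504]
wrist_force: [-0.9, -0.1, -0.2]
finger_gap: 0.034
```

```bash
python3 - <<'E'
from h import *
s,R=st()
p=shot("wrist","B_w",(100,60,420,384),1.7)
E
```

```text
t 56.35 tcp [ 0.5442  0.2808 -0.0142] F [-0.9 -0.1 -0.2] gap 0.034
toolx [ 0.001  0.    -1.   ] y [ 1.    -0.017  0.001] z [-0.017 -1.    -0.   ] j6 [ 0.35  0.52 -0.18  0.87 -0.    1.93]
```

View pics/B_w.png

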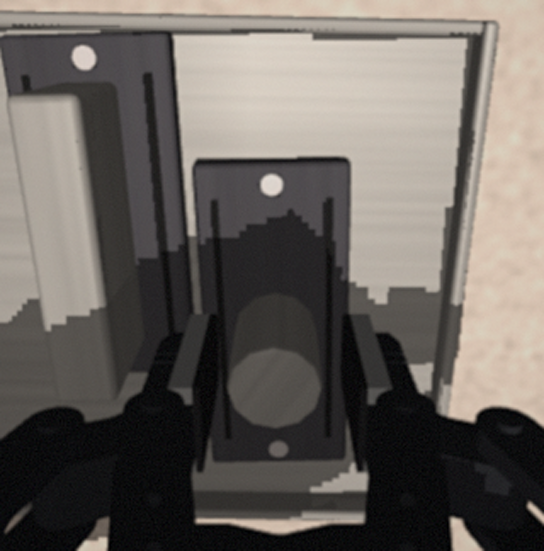

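Wrist view: the knob is between the pads and the left finger clears the long insert.

Emit:
servo_tool(
  moves=[
    [0,0,0,0,1],
    [0,0,0,0,1],
    [0,0,0,0,1],
    [0,0,0,0,1],
    [-1,0,0,0,1],
    [-2,0,0,0,1],
    [-4,0,0,0,1],
    [-4,0,0,0,1],
    [-2,0,0,0,1],
    [0,0,0,0,1],
  ],
)

```text
clock: 57.65
tcp_pos: [0.5451, 0.2811, 0.1172]
orientation: [0.496, 0.505, 0.495, -0.503]
wrist_force: [-0.1, 0.6, -1.7]
finger_gap: 0.0223
```

```bash
python3 - <<'E'
from h import *
s,R=st()
print(R.T@(np.array([.538,-.288,0])-s["tcp_pos"])*100)
E
```

```text
t 57.65 tcp [0.5451 0.2811 0.1172] F [-0.1  0.6 -1.7] gap 0.0223
toolx [ 0.003  0.001 -1.   ] y [ 1.    -0.017  0.003] z [-0.017 -1.    -0.001] j6 [ 0.35  0.41  0.    1.16 -0.    1.93]
[11.65743269  0.2197952  56.93038139]
```

Emit:
servo_tool(
  moves=[
    [0,0,5.7,0,1],
    [0,0,5.7,0,1],
    [0,0,5.7,0,1],
    [0,0,5.7,0,1],
    [0,0,5.7,0,1],
    [0,0,5.7,0,1],
    [0,0,5.7,0,1],
    [0,0,5.7,0,1],
    [0,0.1,5.7,0,1],
    [0,0.1,5.6,0,1],
  ],
)

```text
clock: 58.9
tcp_pos: [0.535, -0.2896, 0.1135]
orientation: [-0.495, -0.504, -0.497, 0.504]
wrist_force: [1.1, 0.1, -1.5]
finger_gap: 0.0217
```

Emit:
servo_tool(
  moves=[
    [0,0,0,0,1],
    [3,0,0,0,1],
    [3,0,0,0,1],
    [3,0,0,0,1],
    [1,0,0,0,1],
    [0,0,0,0,1],
    [0,0,0,0,1],
    [0,0,0,0,1],
    [0,0,0,0,1],
    [0,0,0,0,1],
  ],
)

```text
clock: 60.15
tcp_pos: [0.5364, -0.2885, 0.0158]
orientation: [0.496, 0.504, 0.495, -0.504]
wrist_force: [1.6, -0.2, 0.1]
finger_gap: 0.0219
```

```bash
python3 - <<'E'
from h import *
s,R=st()
p=shot("wrist","C_w")
E
```

```text
t 60.15 tcp [ 0.5364 -0.2885  0.0158] F [ 1.6 -0.2  0.1] gap 0.0219
toolx [ 0.001 -0.001 -1.   ] y [ 1.    -0.017  0.001] z [-0.017 -1.     0.   ] j6 [-0.63  0.48 -0.15  0.93 -0.    0.96]
```

View pics/C_w.png

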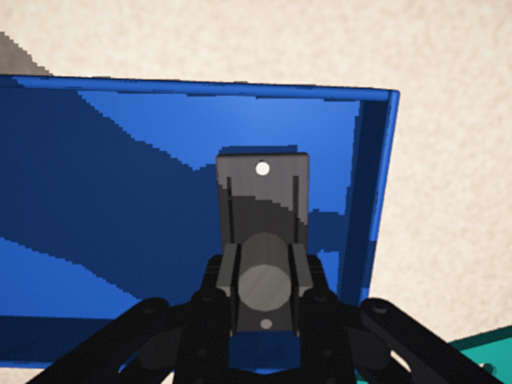

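Inside the bin with clearance. Lowering and releasing.

Emit:
servo_tool(
  moves=[
    [1,0,0,0,1],
    [1,0,0,0,1],
    [0.5,0,0,0,1],
    [0.3,0,0,0,1],
    [0,0,0,0,1],
    [0,0,0,0,0.1],
    [0,0,0,0,0.1],
    [0,0,0,0,0.1],
    [-2,0,0,0,0.1],
    [-4,0,0,0,0.1],
  ],
)

```text
clock: 61.45
tcp_pos: [0.5347, -0.2873, 0.0462]
orientation: [-0.494, -0.504, -0.497, 0.505]
wrist_force: [1.0, -0.4, -0.4]
finger_gap: 0.0384
```

Emit:
servo_tool(
  moves=[
    [-5,0,0,0,0.1],
    [0,-0.6,-5.8,0,0.1],
    [0,-0.6,-5.8,0,0.1],
    [0,-0.6,-5.8,0,0.1],
    [0,-0.6,-5.8,0,0.1],
    [0,-0.6,-5.8,0,0.1],
    [0,-0.6,-5.8,0,0.1],
    [0,-0.6,-5.8,0,0.1],
    [0,-0.6,-5.8,0,0.1],
    [0,-0.5,-5.8,0,0.1],
  ],
)

```text
clock: 62.7
tcp_pos: [0.4919, 0.2365, 0.0978]
orientation: [0.496, 0.505, 0.495, -0.504]
wrist_force: [0.7, 0.0, 0.5]
finger_gap: 0.0386
```

Emit:
servo_tool(
  moves=[
    [0,0,-4,0,0.1],
    [0,0,0,0,0.1],
    [0,0,0,0,0.1],
    [0,0,0,0,0.1],
    [0,0,0,0,0.1],
    [0,0,0,0,0.1],
    [0,0,0,0,0.1],
    [0,0,0,0,0.1],
    [0,0,0,0,0.1],
    [0,0,0,0,0.1],
  ],
)

```text
clock: 63.95
tcp_pos: [0.4927, 0.2746, 0.0973]
orientation: [-0.496, -0.504, -0.496, 0.504]
wrist_force: [-0.4, 1.2, -0.2]
finger_gap: 0.0385
```

```bash
python3 - <<'E'
from h import *
s,R=st()
p=shot("wrist","D_w"); P=shot("top","D_t",(180,100,370,270),4)
E
```

```text
t 63.95 tcp [0.4927 0.2746 0.0973] F [-0.4  1.2 -0.2] gap 0.0385
toolx [-0. -0. -1.] y [ 1.    -0.017 -0.   ] z [-0.017 -1.     0.   ] j6 [ 0.37  0.34 -0.16  1.07 -0.    1.95]
```

View pics/D_w.png

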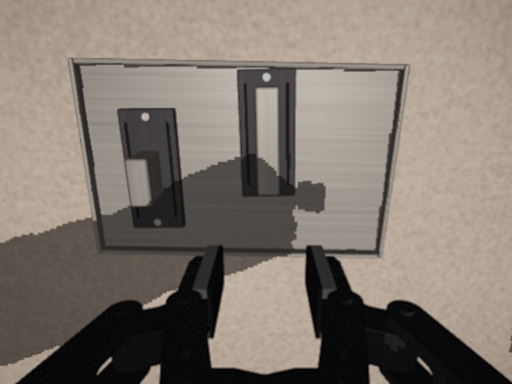

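View pics/D_t.png

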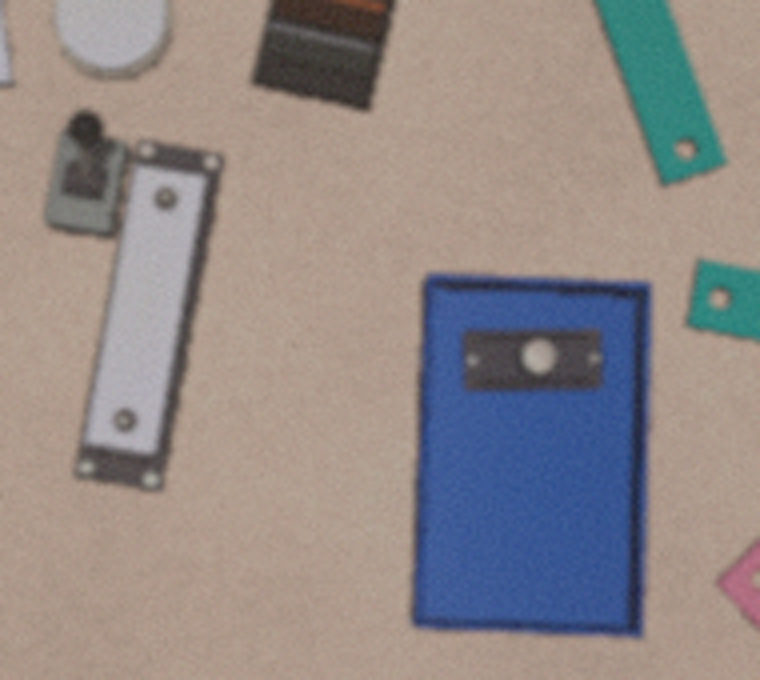

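```bash
python3 - <<'E'
from h import *
s,R=st(); p=shot("wrist")
X=w(p,[(255,88),(277,88),(279,194),(258,195)],.044); L=(X[0]+X[1]-X[2]-X[3])/2; print(X.mean(0),np.linalg.norm(L),np.arctan2(L[1],L[0]))
t=X.mean(0); t[2]=-.0155; print(R.T@(t-s["tcp_pos"])*100)
print("short",w(p,[(125,159),(146,157),(151,204),(131,207)],.044).mean(0))
E
```

```text
t 64.05 tcp [0.4927 0.2746 0.0973] F [-0.1 -1.1 -0.1] gap 0.0382
toolx [-0. -0. -1.] y [ 1.    -0.017 -0.   ] z [-0.017 -1.     0.   ] j6 [ 0.37  0.34 -0.16  1.07 -0.    1.95]
[0.49593387 0.31344056 0.044     ] 0.07409187946633293 1.5810936598306096
[11.28291197  0.25881186 -3.89203149]
short [0.40289804 0.2871691  0.044     ]
```

Emit:
servo_tool(
  moves=[
    [2,0.3,-3.9,-0.03,0.1],
    [3,0,0,0,0.1],
    [3,0,0,0,0.1],
    [2,0,0,0,0.1],
    [0.7,0,0,0,0.1],
    [0.5,0,0,0,0.1],
    [0,0,0,0,0.1],
    [0,0,0,0,1],
    [0,0,0,0,1],
    [0,0,0,0,1],
  ],
)

```text
clock: 65.35
tcp_pos: [0.4971, 0.3137, -0.0136]
orientation: [0.504, 0.497, 0.503, -0.496]
wrist_force: [-0.8, -1.4, 6.1]
finger_gap: 0.015
```

Emit:
servo_tool(
  moves=[
    [0,0,0,0,1],
    [-1,0,0,0,1],
    [-2,0,0,0,1],
    [-4,0,0,0,1],
    [-4,0,0,0,1],
    [-2,0,0,0,1],
    [0,0,0,0,1],
    [0,0,0,0,1],
    [0,0,0,0,1],
    [0,0,0,0,1],
  ],
)

```text
clock: 66.6
tcp_pos: [0.4957, 0.3131, 0.1142]
orientation: [0.503, 0.496, 0.503, -0.497]
wrist_force: [-0.2, 0.1, -1.7]
finger_gap: 0.0148
```

```bash
python3 - <<'E'
from h import *
s,R=st()
p=shot("wrist","E_w")
print(R.T@(np.array([.468,-.286,0])-s["tcp_pos"])*100)
E
```

```text
t 66.6 tcp [0.4957 0.3131 0.1142] F [-0.2  0.1 -1.7] gap 0.0148
toolx [-0.002 -0.001 -1.   ] y [ 1.     0.013 -0.002] z [ 0.013 -1.     0.001] j6 [ 0.43  0.37 -0.07  1.13 -0.    1.98]
[11.48090582 -3.5243196  59.86274881]
```

View pics/E_w.png

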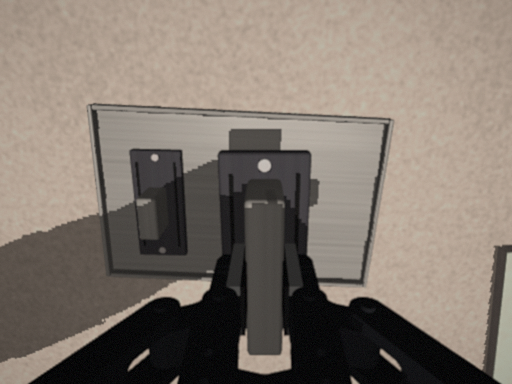

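Emit:
servo_tool(
  moves=[
    [0,-0.35,5.9,0,1],
    [0,-0.35,5.9,0,1],
    [0,-0.35,5.9,0,1],
    [0,-0.35,5.9,0,1],
    [0,-0.35,5.9,0,1],
    [0,-0.35,5.9,0,1],
    [0,-0.35,5.9,0,1],
    [0,-0.35,5.9,0,1],
    [0,-0.35,5.9,0,1],
    [0,-0.35,5.9,0,1],
  ],
)

```text
clock: 67.9
tcp_pos: [0.4687, -0.2789, 0.1153]
orientation: [0.503, 0.497, 0.503, -0.497]
wrist_force: [1.3, 0.1, -1.0]
finger_gap: 0.0148
```

Emit:
servo_tool(
  moves=[
    [0,0,0.8,0,1],
    [0,0,0,0,1],
    [3,0,0,0,1],
    [3,0,0,0,1],
    [3,0,0,0,1],
    [0.7,0,0,0,1],
    [0,0,0,0,1],
    [0,0,0,0,1],
    [0,0,0,0,1],
    [0,0,0,0,1],
  ],
)

```text
clock: 69.15
tcp_pos: [0.4696, -0.2853, 0.0191]
orientation: [0.504, 0.497, 0.503, -0.497]
wrist_force: [0.1, -0.1, -0.9]
finger_gap: 0.0145
```

```bash
python3 - <<'E'
from h import *
s,R=st()
p=shot("wrist","F_w")
E
```

```text
t 69.15 tcp [ 0.4696 -0.2853  0.0191] F [ 0.1 -0.1 -0.9] gap 0.0145
toolx [ 0.001 -0.001 -1.   ] y [1.    0.013 0.001] z [ 0.013 -1.     0.001] j6 [-0.69  0.38 -0.31  0.88 -0.    0.87]
```

View pics/F_w.png

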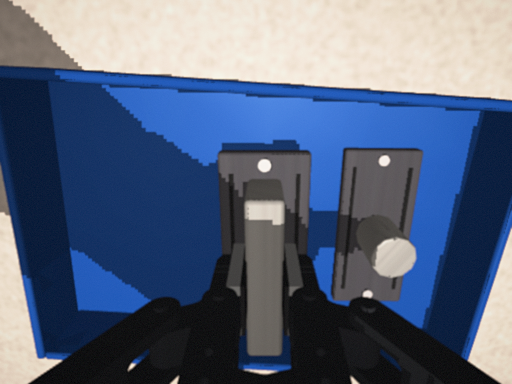

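Emit:
servo_tool(
  moves=[
    [1,0,0,0,1],
    [1,0,0,0,1],
    [0.7,0,0,0,1],
    [0.4,0,0,0,1],
    [0,0,0,0,1],
    [0,0,0,0,0.1],
    [0,0,0,0,0.1],
    [0,0,0,0,0.1],
    [-2,0,0,0,0.1],
    [-4,0,0,0,0.1],
  ],
)

```text
clock: 70.45
tcp_pos: [0.4678, -0.2838, 0.0464]
orientation: [0.502, 0.497, 0.505, -0.497]
wrist_force: [0.6, -0.5, 0.3]
finger_gap: 0.0381
```

Emit:
servo_tool(
  moves=[
    [-5,0,0,0,0.1],
    [0,-0.6,-5.8,0,0.1],
    [0,-0.6,-5.8,0,0.1],
    [0,-0.6,-5.8,0,0.1],
    [0,-0.6,-5.8,0,0.1],
    [0,-0.6,-5.8,0,0.1],
    [0,-0.6,-5.8,0,0.1],
    [0,-0.6,-5.8,0,0.1],
    [0,-0.6,-5.8,0,0.1],
    [0,-0.6,-5.8,0,0.1],
  ],
)

```text
clock: 71.7
tcp_pos: [0.4082, 0.2383, 0.0977]
orientation: [0.503, 0.497, 0.503, -0.496]
wrist_force: [0.9, -0.6, 0.4]
finger_gap: 0.0385
```

Emit:
servo_tool(
  moves=[
    [0,-0.4,-5,0,0.1],
    [2,0,0,0,0.1],
    [2,0,0,0,0.1],
    [0,0,0,0,0.1],
    [0,0,0,0,0.1],
    [0,0,0,0,0.1],
    [0,0,0,0,0.1],
    [0,0,0,0,0.1],
    [0,0,0,0,0.1],
    [0,0,0,0,0.1],
  ],
)

```text
clock: 72.95
tcp_pos: [0.4037, 0.2863, 0.0574]
orientation: [0.503, 0.497, 0.503, -0.497]
wrist_force: [0.8, 0.1, -1.0]
finger_gap: 0.0386
```

```bash
python3 - <<'E'
from h import *
s,R=st()
p=shot("wrist","G_w")
print(proj(p,[[.403,.287,.044]]), R.T@(np.array([.403,.287,-.0155])-s["tcp_pos"])*100)
E
```

```text
t 72.95 tcp [0.4037 0.2863 0.0574] F [ 0.8  0.1 -1. ] gap 0.0386
toolx [ 0. -0. -1.] y [1.    0.013 0.   ] z [ 0.013 -1.     0.   ] j6 [ 0.45  0.25 -0.39  0.93 -0.    2.01]
[[262.3031911  217.41908726]] [ 7.28754054 -0.07241132 -0.07398588]
```

View pics/G_w.png

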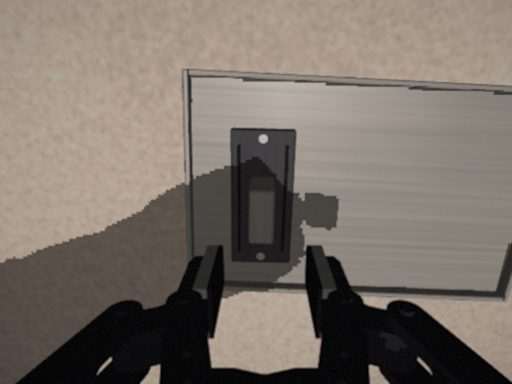

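The short grip at (262,210) is where predicted. Picking it up.

Emit:
servo_tool(
  moves=[
    [2,0,-0.2,0.025,0.1],
    [2,0,0,0,0.1],
    [1.5,0,0,0,0.1],
    [1,0,0,0,0.1],
    [0.6,0,0,0,0.1],
    [0,0,0,0,0.1],
    [0,0,0,0,1],
    [0,0,0,0,1],
    [0,0,0,0,1],
    [0,0,0,0,1],
  ],
)

```text
clock: 74.25
tcp_pos: [0.4043, 0.2886, -0.013]
orientation: [0.497, 0.503, 0.497, -0.503]
wrist_force: [-0.2, -0.6, 5.7]
finger_gap: 0.0146
```

Emit:
servo_tool(
  moves=[
    [-1,0,0,0,1],
    [-2,0,0,0,1],
    [-4,0,0,0,1],
    [-4,0,0,0,1],
    [-2,0,0,0,1],
    [0,0,0,0,1],
    [0,0,0,0,1],
    [0,0,0,0,1],
    [0,0,0,0,1],
    [0,0,0,0,1],
  ],
)

```text
clock: 75.5
tcp_pos: [0.4034, 0.2881, 0.1158]
orientation: [-0.497, -0.503, -0.497, 0.503]
wrist_force: [0.0, 0.3, -3.1]
finger_gap: 0.015
```

```bash
python3 - <<'E'
from h import *
s,R=st()
print(R.T@(np.array([.399,-.283,0])-s["tcp_pos"])*100)
E
```

```text
t 75.5 tcp [0.4034 0.2881 0.1158] F [ 0.   0.3 -3.1] gap 0.015
toolx [-0.001 -0.001 -1.   ] y [ 1.    -0.012 -0.001] z [-0.012 -1.     0.001] j6 [ 0.46  0.2  -0.3   1.07 -0.    2.04]
[11.61353847  0.25562891 57.10456663]
```

Emit:
servo_tool(
  moves=[
    [0,0,5.7,0,1],
    [0,0,5.7,0,1],
    [0,0,5.7,0,1],
    [0,0,5.7,0,1],
    [0,0,5.7,0,1],
    [0,0,5.7,0,1],
    [0,0,5.7,0,1],
    [0,0.1,5.7,0,1],
    [0,0.1,5.7,0,1],
    [0,0.1,5.7,0,1],
  ],
)

```text
clock: 76.75
tcp_pos: [0.3997, -0.2838, 0.1164]
orientation: [0.497, 0.503, 0.497, -0.503]
wrist_force: [1.1, 0.4, -2.7]
finger_gap: 0.0146
```

Emit:
servo_tool(
  moves=[
    [0,0,0,0,1],
    [3,0,0,0,1],
    [3,0,0,0,1],
    [3,0,0,0,1],
    [0.7,0,0,0,1],
    [0,0,0,0,1],
    [0,0,0,0,1],
    [0,0,0,0,1],
    [0,0,0,0,1],
    [0,0,0,0,1],
  ],
)

```text
clock: 78.0
tcp_pos: [0.4, -0.2819, 0.0197]
orientation: [-0.497, -0.503, -0.497, 0.503]
wrist_force: [0.9, -1.1, -2.1]
finger_gap: 0.0147
```

```bash
python3 - <<'E'
from h import *
s,R=st()
p=shot("wrist","H_w")
E
```

```text
t 78.0 tcp [ 0.4    -0.2819  0.0197] F [ 0.9 -1.1 -2.1] gap 0.0147
toolx [ 0. -0. -1.] y [ 1.    -0.012  0.   ] z [-0.012 -1.     0.   ] j6 [-0.78  0.28 -0.46  0.83 -0.    0.8 ]
```

View pics/H_w.png

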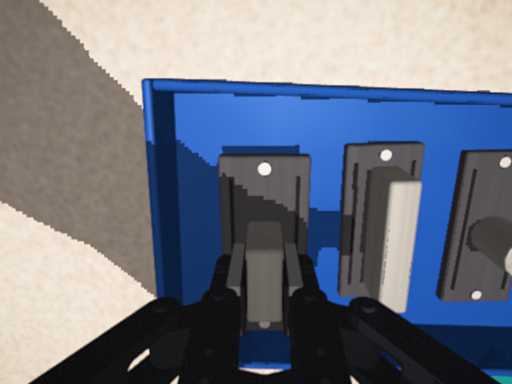

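Emit:
servo_tool(
  moves=[
    [1,0,0,0,1],
    [1,0,0,0,1],
    [0.7,0,0,0,1],
    [0.4,0,0,0,1],
    [0,0,0,0,1],
    [0,0,0,0,0.1],
    [0,0,0,0,0.1],
    [0,0,0,0,0.1],
    [-2,0,0,0,0.1],
    [-4,0,0,0,0.1],
  ],
)

```text
clock: 79.3
tcp_pos: [0.3987, -0.2806, 0.0476]
orientation: [-0.496, -0.503, -0.498, 0.503]
wrist_force: [0.4, 0.2, -0.4]
finger_gap: 0.0385
```

Emit:
servo_tool(
  moves=[
    [-5,0,0,0,0.1],
    [-3,0,0,0,0.1],
    [0,0,5,0,0.1],
    [0,0,5,0,0.1],
    [0,0,5,0,0.1],
    [0,0,5,0,0.1],
    [0,0,5,0,0.1],
    [0,0,0,0,0.1],
    [0,0,0,0,0.1],
    [0,0,0,0,0.1],
  ],
)

```text
clock: 80.55
tcp_pos: [0.3971, -0.5304, 0.1287]
orientation: [0.497, 0.503, 0.497, -0.503]
wrist_force: [0.3, 0.2, 0.4]
finger_gap: 0.0381
```

```bash
python3 - <<'E'
from h import *
s,R=st()
P=shot("top","I_t",(70,60,370,270),2.6); S=shot("scene","I_s",(170,110,350,270),4)
for nm,q in (("top",P),("scene",S)):
    for n in ("insert_long","insert_short","insert_round","lock_tip"):
        print(nm,n,[(np.round(x["location"],1).tolist(),round(x["conf"],2)) for x in models.pinpoint(n,q)[:2]])
for n in ("long","short","round"):
    for a in models.outline_of("insert_"+n,P)[:1]:
        r=rect(a["pixels"]); X=w(P,r,.013); print(n,X.mean(0).round(4),[np.linalg.norm(X[i+1]-X[i]).round(3) for i in (0,1)])
c=np.array([.5733,-.0125]);a=-.1905;ex=np.array([np.cos(a),np.sin(a)]);ey=np.array([-ex[1],ex[0]])
for l in (.85,1.0):
    t=l-.5; print(l,proj(S,[np.r_[c+(.085+.06*np.sin(t))*ex+.062*ey,.022+.06*np.cos(t)]]))
E
```

```text
t 80.55 tcp [ 0.3971 -0.5304  0.1287] F [0.3 0.2 0.4] gap 0.0381
toolx [-0.  0. -1.] y [ 1.    -0.011 -0.   ] z [-0.011 -1.    -0.   ] j6 [-1.05  0.51  0.18  1.24  0.    0.53]
top insert_long [([307.3, 213.5], 0.97), ([313.5, 190.2], 0.34)]
top insert_short [([216.0, 175.2], 0.73), ([311.9, 236.3], 0.64)]
top insert_round [([312.8, 190.1], 0.76)]
top lock_tip [([199.3, 132.0], 0.66)]
scene insert_long [([226.9, 172.1], 0.66), ([279.9, 276.5], 0.26)]
scene insert_short [([231.6, 157.3], 0.59)]
scene insert_round [([217.1, 185.3], 0.64)]
scene lock_tip [([293.9, 237.1], 0.65), ([282.4, 273.0], 0.4)]
long [ 0.4694 -0.2837  0.013 ] [np.float64(0.1), np.float64(0.049)]
short [ 0.3989 -0.2842  0.013 ] [np.float64(0.103), np.float64(0.043)]
round [ 0.5366 -0.2887  0.013 ] [np.float64(0.095), np.float64(0.043)]
0.85 [[296.80639547 233.89689642]]
1.0 [[295.49551033 236.73747698]]
```

View pics/I_t.png

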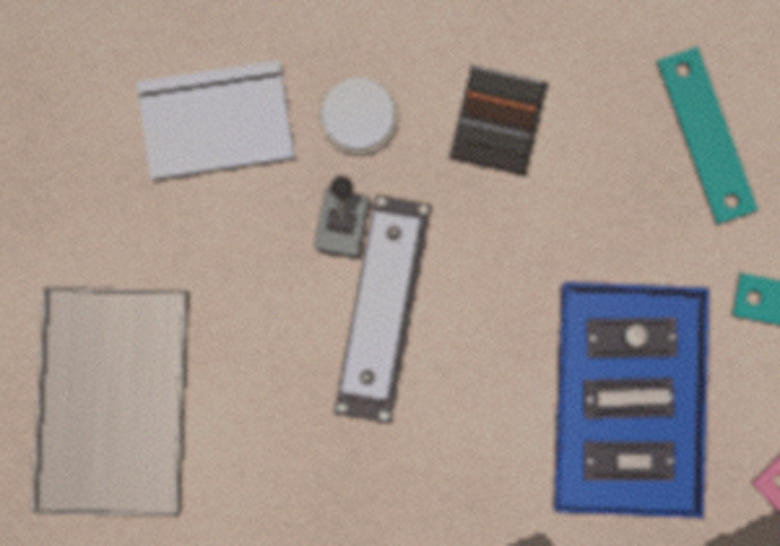

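View pics/I_s.png

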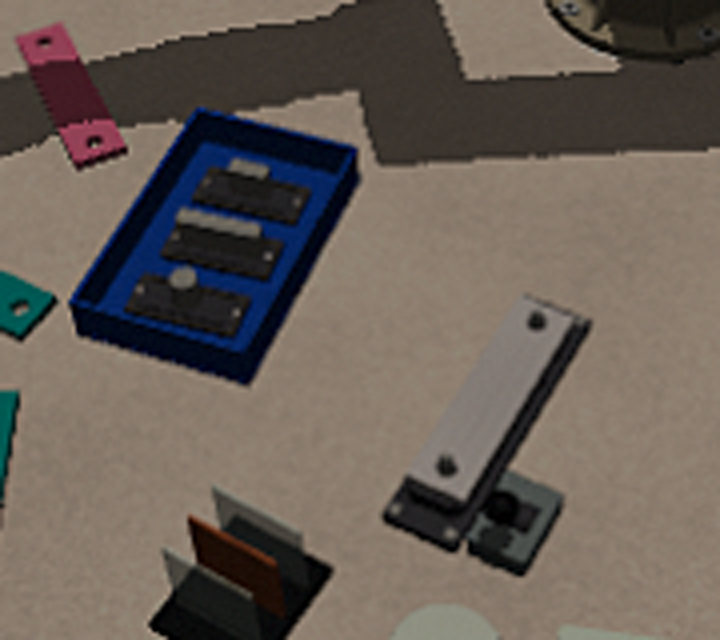

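The three inserts lie flat in the bin at crop (632,337), (630,399) and (630,461) of the top view. The plate sits over both pins, the lever is over, and nothing else has moved. Handing in.

```bash
python3 - <<'E'
from workcell import order
print(order.hand_in())
E
```

```text
the job is handed in; nothing more can be done
None
```

The job was done in order and handed in at about 81 s of the 210 s limit; no verdict was reported.

I moved the three inserts present (long, short and round; no twin) to the tray. I then fitted the aluminium plate over both pins, swung the lever to its stop, and put the inserts back in the bin with their grips up.

**Last checks (top and scene cameras):**
- **Inserts:** all three lie flat in the bin at x about 0.40, 0.47 and 0.54 m, within 1 cm of its centre line.
- **Plate:** both pins show through the holes. At release the gripper height put it on the rail, but I made no separate flushness measurement.
- **Lever:** the ball sits at the predicted locked position, about 1.0 rad. It gave about 14 N of reaction at the stop.
- **Bystanders:** the notebook, wafer case and mask rack look undisturbed, judged by eye only.

**What failed or disagreed:**
- **First grasp:** it closed on air. The cameras showed the fingertips about 35 mm above the reported TCP, so I used that offset for the rest of the job.
- **Long insert:** it was found knocked a few centimetres aside on the tray, and I measured it again before picking it up.
- **Networks:** they made some low-quality or wrong reports, such as a short insert "seen" on the chuck. I set these aside after checking the pictures.

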